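# Put the right lasts back beside their mates

### The arm

A 6-joint arm with a two-finger parallel gripper is mounted at the origin on the work surface. World frame = base frame: x ahead of the robot, y to its left, z up, the work surface at z = 0. Lengths are in m, angles in degrees, forces in N, time in s.
With the tool pointing down it reaches from about 0.35 to 0.875 m from the base axis. Payload 4.2 kg.
Tool frame: the origin (TCP) lies at the very end of the fingers, on their centre line; the grasp point (between the pads) lies 19 mm behind it; z points along the fingers, x is the direction in which the jaws open and shut, and the axes are right-handed (so a half turn about z gives the same grasp; the last joint's range is limited). The gripper opens to 87 mm and grips with 3 to 60 N. Pads are 19 mm wide; open, the fingers measure 117 mm over their backs; the gripper's body (75 mm by 190 mm) begins 51 mm behind the grasp point.
Start: joints at [82.712, 22.042, 0.453, 0, -68.411, -14.817], TCP at [0.235, 0.579, 0.223] pointing down, gripper open.
Joint ranges: [-179.83, 179.83], [-69.29, 118.12], [-61.27, 80.66], [-181.25, 117.63], [-171.15, -9.14], [-177.46, 177.46]. Speed limits (degrees/s): [159.86, 159.86, 180, 180, 180, 180].

### API

Orientations are given as a 3x3 rotation matrix whose columns are the frame's x, y, z axes.
In Python, from station import sense, capture, finish_job gives the robot as it stands.
- The arm moves only by the shell command python3 -m crank 'ROWS' [OPENING]. ROWS is JSON, a list of rows, each a list of 4 numbers: the shift along the tool's x, y, z in m, then the turn about the tool's z in rad. A call has 1 to 5 rows; each row shifts and turns the commanded pose from where the row before left it, along the tool's axes as they then stand; what a row does not reach is not made up. A row lasts 1/12 s, in which the tool goes at most 41.7 mm and 7.16 degrees, less where a joint would pass 70% of its speed; a pose out of reach is approached as far as the arm can. A call with a gripper value outside its range is refused whole. OPENING is the finger opening in m, from 0 to 0.087, set as the call begins (- or left out, the last holds). The fingers move at their own pace and stop on an object; the grip force is fixed at half the most. Time passes only in rows, so rows that do not move let the fingers close. It gives the time, the measured TCP pose, the force and the opening at its end, in the units of the state.
- sense(): the state, without advancing time (a new reading comes with each control period).
- capture(name): name is "scene" or "top" or "wrist"; returns a dict with "pixels" (420x560x3 uint8, red, green, blue), "depth" (420x560 float32, m along the optical axis (not along the pixel's ray), 0 where there is no reading), "fx", "fy", "cx", "cy" (pixels), "world_from_camera" (4x4, takes a point from camera to world coordinates); the wrist camera has in their place "hand_eye" (4x4, takes a point from camera to tool coordinates, whose origin is the TCP and whose axes are the tool frame's). Camera axes: x right, y down, z forward; pixel columns grow to the right and rows downward; lengths in m; the calibration is good to about 2 mm. A picture is of the moment at which its call begins: read the wrist's pose just before it.
- finish_job(): hands the job in, once; it reports no verdict.
The state is a dict: "time_s": time; "joints": joint angles; "joint_velocities": joint speeds; "effort": joint torques, N m; "tcp_pos": TCP position; "ee_rot": TCP orientation; "wrist_force": force on the tool from outside, world axes, zero at the start; "moment": the same for the moment, N m; "gripper_width": opening from 0.0 (shut) to 1.0 (fully open).
Only numpy, scipy, OpenCV 4.12 (cv2) and the standard library are available. Lean on these libraries where they do the work, as an engineer would, in place of code of your own. Each camera call takes 0.05 s, during which the arm holds its last target.

### The job

Move the row of four right-foot shoe lasts out of the steel-ended rack into the wooden rack, in the order in which their left mates stand there: each right last goes into the empty right half of the bay that holds the left last of its own colour. Stand it upright on the deck beside its mate, toe pointing the same way and heels level, as a pair of shoes stands on a shop shelf. Set each one down rather than drop it, and leave the left lasts, the wax tin and the cement jar where they stand.

Things in the scene. Friction and masses are not known exactly. Their poses are not given: they have to be found in the camera images.
- right_green: Green right-foot plastic shoe last (child's foot form: 131 long, 51 wide, 82 mm high), to be moved. Stands on its sole in the steel-ended rack, nearer the robot. Origin: underside of the sole, below the middle of the cone. x to the toe, y to the wearer's left, z up. Heel ends 36 mm behind the origin, toe 95 mm ahead. The cone to grip is described under right_yellow.
- left_green: Green left-foot last, mate and mirror image of right_green, same sizes, origin and axes. Stands in the left half of a bay of the wooden rack (farther row, deck 52 mm above the bench) and stays there; right_green goes on its -y side.
- right_yellow: Yellow right-foot last in the steel-ended rack, to be moved; sizes, origin and axes as right_green. Cone: the upright block on the heel half, brass-lined hole in its top, centred over the origin; parallel sides 28 mm apart across y, 56 mm long along x, from 50 to 82 mm above the sole: grip it there.
- left_yellow: Yellow left-foot last, mate and mirror image of right_yellow, same sizes, origin and axes. Stands in the left half of a bay of the wooden rack (farther row, deck 52 mm above the bench) and stays there; right_yellow goes on its -y side. A bay's empty right half is centred 62 mm from the left last's origin along its -y, level with it in x and z.
- right_blue: Blue right-foot last in the steel-ended rack, to be moved; sizes, origin and axes as right_green. The rack's deck is 34 mm above the bench, with six slots 80 mm apart, divided by dowels 28 mm high; toes point away from the robot, turned up to 0.15 rad.
- left_blue: Blue left-foot last, mate and mirror image of right_blue, same sizes, origin and axes. Stands in the left half of a bay of the wooden rack (farther row, deck 52 mm above the bench) and stays there; right_blue goes on its -y side. The 30 mm high partition beyond that place is 92 to 94 mm from the left last's origin; a 14 mm high strip lies about 44 mm behind the origins.
- right_red: Red right-foot last in the steel-ended rack, to be moved; sizes, origin and axes as right_green. Lasts weigh 0.11 to 0.22 kg; hard plastic.
- left_red: Red left-foot last, mate and mirror image of right_red, same sizes, origin and axes. Stands in the left half of a bay of the wooden rack (farther row, deck 52 mm above the bench) and stays there; right_red goes on its -y side. The next bay's left last stands 132 mm along -y. A right last in the middle of its place has 12 mm to its mate and about 6 mm to the partition.
- wax_tin: Round flat tin of wax, black with a bare steel lid, 61 mm across, 27 mm high, in one of the six slots of the steel-ended rack among the right lasts; leave it alone. Origin at the centre of its underside.
- cement_jar: Amber glass jar with a white lid, 50 mm across, 54 mm high, in another slot of the steel-ended rack; leave it alone. Origin at the centre of its underside.
Mind the look-alikes: they are no part of the job. What is shaped like the left_blue but black or pink is not meant.

How it is judged:
By the outcome, as a careful person would: the job done as asked, in the order asked, and still so for the second after the job is handed in, with the robot touching nothing.
It also fails if it takes over 93 s, if anything falls off the work surface, if the arm or the gripper's body presses on something with over 40 N, if the wrist force passes 120 N, or if a joint passes its speed limit or range.

## Working session

There is one attempt and no reset: what is moved stays moved. The work goes in short steps, Python scripts to look and compute and a shell command to move; the robot and the scene stay as the last step left them, time stands still between calls to the robot, and variables do not carry over. Pictures are saved under pics/ and viewed, and the job is handed in when it is done.

```bash
ls; mkdir -p pics
python3 - <<'E'
from station import sense,capture
import cv2
s=sense();print(s)
for n in ["scene","top","wrist"]:
    c=capture(n);cv2.imwrite(f"pics/{n}0.png",c["pixels"][:,:,::-1])
    print(n,c["fx"],c["fy"],c["cx"],c["cy"],c.get("world_from_camera",c.get("hand_eye")))
E
```

```text
pics
{'time_s': 0.0, 'joints': array([ 8.27114242e+01,  2.20915178e+01,  3.79419424e-01, -3.01335560e-02,
       -6.84108427e+01, -1.48145264e+01]), 'joint_velocities': array([-0.02200098,  0.02395315, -0.02764706,  0.04656078, -0.0894104 ,
        0.00836238]), 'effort': array([-2.94129250e-04, -3.90667963e+01,  1.87407589e+01,  4.22006607e+00,
        1.10374604e-02, -1.73522626e-04]), 'tcp_pos': array([0.23494175, 0.57850627, 0.22144621]), 'ee_rot': array([[-3.76453367e-01, -9.26435259e-01, -7.57297478e-04],
       [-9.26432958e-01,  3.76454121e-01, -2.06629731e-03],
       [ 2.19937844e-03, -7.62792392e-05, -9.99997578e-01]]), 'wrist_force': array([-0.18777748,  0.28098803,  0.19284616]), 'moment': array([-0.03344357,  0.00312242, -0.05277014]), 'gripper_width': 1.0018790697076727}
scene 391.1017116965759 391.1017116965759 280.7462623623135 208.78126443697147 [[-0.67916477  0.49426201 -0.54262353  0.80610817]
 [ 0.73398266  0.45952329 -0.5001078   0.42621746]
 [ 0.00216387 -0.73793185 -0.67487177  0.56201683]
 [ 0.          0.          0.          1.        ]]
top 484.84205704057604 484.84205704057604 273.7660275259056 205.24627209483106 [[-0.00829598 -0.99719297  0.07441346  0.33832653]
 [-0.99995527  0.00793478 -0.00514823  0.06067682]
 [ 0.00454332 -0.07445284 -0.99721419  1.09353176]
 [ 0.          0.          0.          1.        ]]
wrist 321.6668401336261 321.6668401336261 278.3155388217613 208.05955830572543 [[ 9.99999882e-01  4.85763281e-04 -3.16800749e-05  9.29308720e-05]
 [-4.56849120e-04  9.58966933e-01  2.83517569e-01 -7.83949983e-02]
 [ 1.68102569e-04 -2.83517521e-01  9.58967042e-01 -1.62972288e-01]
 [ 0.00000000e+00  0.00000000e+00  0.00000000e+00  1.00000000e+00]]
```

View pics/scene0.png

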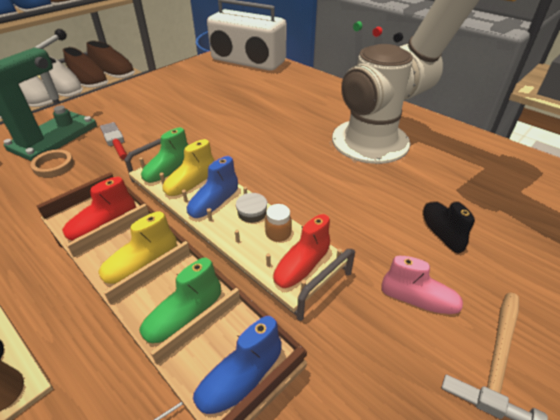

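View pics/top0.png

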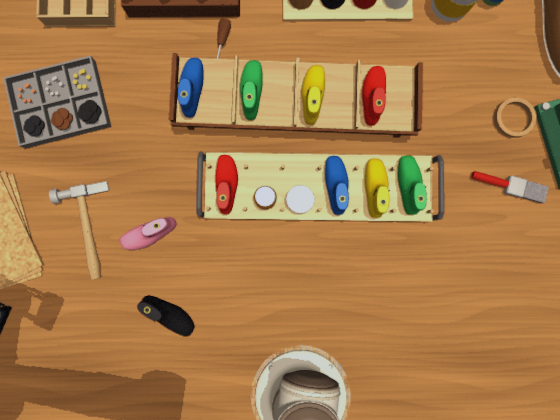

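View pics/wrist0.png

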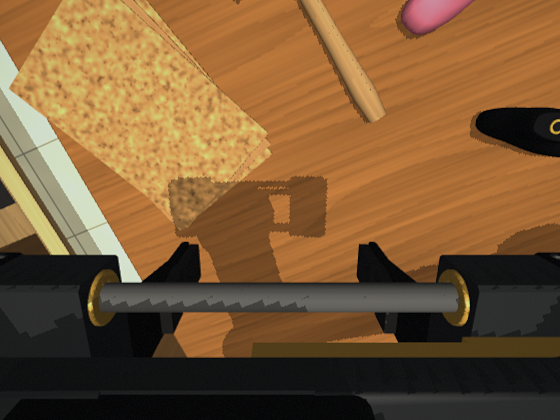

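The top view shows the steel-ended rack (rows 150–220), with red at (227,185), jar at (265,197), tin at (300,199), blue at (338,185), yellow at (376,187) and green at (412,185). The wooden rack (rows 60–135) holds blue (190,87), green (252,90), yellow (314,93) and red (374,95). The look-alikes are pink at (148,233) and black at (166,315), both lying outside the racks. Next I measure the cones.

```bash
cat > h.py <<'E'
import numpy as np,cv2
from station import sense,capture
HUE={'red':[(0,6),(174,180)],'yellow':[(24,34)],'green':[(50,85)],'blue':[(100,125)]}
def masks(px):
    h=cv2.cvtColor(px,cv2.COLOR_RGB2HSV);o={}
    for k,r in HUE.items():
        m=np.zeros(h.shape[:2],np.uint8)
        for a,b in r: m|=((h[...,0]>=a)&(h[...,0]<=b)&(h[...,1]>(185 if k=='yellow' else 150))&(h[...,2]>50)).astype(np.uint8)
        o[k]=cv2.morphologyEx(m,cv2.MORPH_OPEN,np.ones((3,3)))
    return o
def W(c,s=None):
    if 'world_from_camera' in c: return c['world_from_camera']
    T=np.eye(4);T[:3,:3]=s['ee_rot'];T[:3,3]=s['tcp_pos'];return T@c['hand_eye']
def pts(c,T):
    v,u=np.mgrid[:420,:560];d=c['depth']
    P=np.stack([(u-c['cx'])/c['fx']*d,(v-c['cy'])/c['fy']*d,d],-1)
    return P@T[:3,:3].T+T[:3,3]
def ray(c,T,u,v):
    d=T[:3,:3]@np.array([(u-c['cx'])/c['fx'],(v-c['cy'])/c['fy'],1]);return T[:3,3],d/np.linalg.norm(d)
def onplane(c,T,u,v,z):
    o,d=ray(c,T,u,v);return o+d*(z-o[2])/d[2]
def tri(r1,r2):
    (o1,d1),(o2,d2)=r1,r2
    A=np.stack([d1,-d2],1);t=np.linalg.lstsq(A,o2-o1,rcond=None)[0]
    a,b=o1+d1*t[0],o2+d2*t[1];return (a+b)/2,np.linalg.norm(a-b)
def comps(m,lo=150):
    n,l,st,ce=cv2.connectedComponentsWithStats(m);return [(l==i,st[i],ce[i]) for i in range(1,n) if st[i,4]>lo]
E
python3 - <<'E'
from h import *
for n in ['top','scene']:
    c=capture(n);T=W(c);P=pts(c,T)
    # deck/bench depth check
    for k,m in masks(c['pixels']).items():
        for q,st,ce in comps(m):
            p=P[q];p=p[c['depth'][q]>0]
            if not(0.3<np.median(p[:,0])<0.8 and abs(np.median(p[:,1]))<.4):continue
            zm=np.percentile(p[:,2],98);t=p[p[:,2]>zm-.006]
            r=cv2.minAreaRect((t[:,:2]*1000).astype(np.float32))
            print(n,k,'px',ce.round(),'n',len(p),len(t),'z98',zm.round(4),'rect',np.round(r[0],1),np.round(r[1],1),round(r[2],1),'ymin/max',p[:,:2].min(0).round(3),p[:,:2].max(0).round(3))
E
```

```text
top red px [373.  94.] n 1059 254 z98 0.1355 rect [ 621.  -156.2] [26.3 56.9] 82.3 ymin/max [ 0.586 -0.185] [ 0.715 -0.136]
top red px [226. 182.] n 973 240 z98 0.1178 rect [432.1 158.3] [55.1 24.7] 0.4 ymin/max [0.399 0.134] [0.526 0.178]
top yellow px [313.  80.] n 490 23 z98 0.1325 rect [641.2 -22.1] [15.5 32.8] 35.9 ymin/max [ 0.625 -0.054] [ 0.718 -0.007]
top yellow px [375. 176.] n 596 20 z98 0.098 rect [ 450.7 -163. ] [ 6.  17.5] 9.7 ymin/max [ 0.427 -0.188] [ 0.515 -0.142]
top green px [253.  85.] n 657 49 z98 0.1325 rect [634.5 102.3] [56.8 21.9] 2.0 ymin/max [0.6  0.08] [0.726 0.123]
top green px [409. 182.] n 915 55 z98 0.1148 rect [ 428.1 -231.3] [53.5  9.3] 0.4 ymin/max [ 0.396 -0.26 ] [ 0.521 -0.214]
top blue px [191.  86.] n 1016 230 z98 0.1359 rect [641.6 234. ] [55.  26.2] 6.0 ymin/max [0.606 0.207] [0.735 0.253]
top blue px [335. 181.] n 796 99 z98 0.1168 rect [428.7 -77. ] [21.9 55. ] 85.9 ymin/max [ 0.397 -0.102] [ 0.522 -0.057]
scene red px [100. 208.] n 2118 295 z98 0.1349 rect [ 622.8 -156.5] [27.6 55.1] 86.7 ymin/max [ 0.575 -0.253] [ 0.716 -0.135]
scene red px [304. 253.] n 2074 312 z98 0.1167 rect [434.9 161.1] [25.1 56.2] 87.0 ymin/max [0.406 0.142] [0.529 0.183]
scene blue px [201. 197.] n 392 44 z98 0.0868 rect [466.6 -74.3] [11.4 16.8] 1.0 ymin/max [ 0.461 -0.088] [ 0.523 -0.059]
scene blue px [255. 334.] n 510 510 z98 0.1355 rect [643.8 237.4] [22.6 52.3] 87.3 ymin/max [0.618 0.226] [0.67  0.249]
scene blue px [224. 384.] n 2015 133 z98 0.1063 rect [678.2 236.3] [11.1 25.3] 13.8 ymin/max [0.661 0.213] [0.736 0.257]
```

```bash
python3 -m crank '[[0,0,-0.02,-0.0965],[0,0,-0.02,-0.0965],[0,0,-0.02,-0.0965],[0,0,-0.02,-0.0965]]' 0.05; python3 -m crank '[[0.036,-0.011,0,0],[0.036,-0.011,0,0],[0.036,-0.011,0,0],[0.036,-0.011,0,0],[0.036,-0.011,0,0]]'
```

```text
time_s: 0.58
tcp_pos: [0.2351, 0.5789, 0.3032]
ee_rot: [[0.005, -1.0, -0.0], [-1.0, -0.005, -0.001], [0.001, 0.0, -1.0]]
wrist_force: [-0.5, 0.6, 0.2]
gripper_width: 0.781
time_s: 1.0
tcp_pos: [0.2903, 0.3972, 0.3025]
ee_rot: [[0.001, -1.0, -0.0], [-1.0, -0.001, -0.0], [0.0, 0.0, -1.0]]
wrist_force: [0.0, -1.2, 0.8]
gripper_width: 0.579
```

```bash
python3 -m crank '[[0.036,-0.011,0,0],[0.036,-0.011,0,0],[0.036,-0.011,0,0],[0.036,-0.011,0,0],[0.036,-0.011,0,0]]'; python3 -m crank '[[0.036,-0.011,0,0],[0.036,-0.011,0,0],[0.036,-0.011,0,0],[0.036,-0.011,0,0],[0.036,-0.011,0,0]]';python3 -c "
from station import sense;print(sense())"
```

```text
time_s: 1.42
tcp_pos: [0.3451, 0.2172, 0.3028]
ee_rot: [[0.001, -1.0, 0.0], [-1.0, -0.001, 0.001], [-0.001, -0.0, -1.0]]
wrist_force: [2.2, -0.2, 0.2]
gripper_width: 0.577
time_s: 1.83
tcp_pos: [0.4001, 0.0372, 0.3029]
ee_rot: [[0.001, -1.0, 0.001], [-1.0, -0.001, 0.001], [-0.001, -0.001, -1.0]]
wrist_force: [0.8, 0.9, -0.8]
gripper_width: 0.57
{'time_s': 1.8333, 'joints': array([ 2.87430162e+01, -3.80492882e+00, -1.96088011e+01, -4.67184265e-03,
       -7.41283416e+01,  6.13006090e+01]), 'joint_velocities': array([-68.45287381,   8.82026001,   7.78202967,   0.16519792,
         1.08758697,  67.82577707]), 'effort': array([  4.46166292, -17.80042112,  18.69135618,   4.19146925,
        -0.06894398,  -0.79844724]), 'tcp_pos': array([0.40012886, 0.03722549, 0.30290527]), 'ee_rot': array([[ 7.39467283e-04, -9.99999227e-01,  9.99602458e-04],
       [-9.99999524e-01, -7.38830061e-04,  6.37694519e-04],
       [-6.36955489e-04, -1.00007354e-03, -9.99999297e-01]]), 'wrist_force': array([ 0.76035538,  0.92027366, -0.76235312]), 'moment': array([ 0.00406581, -0.09220573,  0.05392552]), 'gripper_width': 0.569737583785429}
```

```bash
python3 -m crank '[[0.036,0,0,0],[0.036,-0.01,0,0],[0,0,0,0],[0,0,0,0]]'
cat > meas.py <<'E'
import sys
from h import *
def meas(zt,xr,tag,save=True):
    s=sense();c=capture('wrist');T=W(c,s);P=pts(c,T);px=c['pixels']
    if save: cv2.imwrite(f'pics/{tag}.png',px[:,:,::-1])
    print(tag,'tcp',s['tcp_pos'].round(4),'g',round(s['gripper_width'],3),'t',s['time_s'])
    hsv=cv2.cvtColor(px,cv2.COLOR_RGB2HSV)
    m=((c['depth']>.2)&(abs(P[...,2]-zt)<.007)&(P[...,0]>xr[0])&(P[...,0]<xr[1])).astype(np.uint8)
    for q,st,ce in comps(m,300):
        col=[k for k,r in HUE.items() if any(a<=np.median(hsv[...,0][q])<=b for a,b in r)]
        v,u=np.nonzero(q);z=np.median(P[q][:,2])
        # outline -> rays onto the top plane
        cn=cv2.convexHull(np.stack([u,v],1).astype(np.float32))[:,0]
        g=np.array([onplane(c,T,a,b,z)[:2] for a,b in cn])*1000
        r=cv2.minAreaRect(g.astype(np.float32));a=r[2]
        if r[1][0]<r[1][1]: a-=90
        a=(a+90)%180-90
        print(col,'px',ce.round(),'z',(z*1000).round(1),'ctr',np.round(r[0],1),'size',np.round(sorted(r[1]),1),'yaw',round(a,1))
    return c,T,P
if __name__=='__main__':
    meas(float(sys.argv[1]),(float(sys.argv[2]),float(sys.argv[3])),sys.argv[4])
E
python3 meas.py .116 .35 .54 w1
```

```text
time_s: 2.17
tcp_pos: [0.4102, -0.0348, 0.3024]
ee_rot: [[-0.005, -1.0, -0.0], [-1.0, 0.005, 0.0], [-0.0, 0.0, -1.0]]
wrist_force: [-0.4, -0.5, 0.5]
gripper_width: 0.574
w1 tcp [ 0.4102 -0.0348  0.3024] g 0.574 t 2.1667
['red'] px [103. 165.] z 116.8 ctr [434.4 155.5] size [29.9 57. ] yaw -2.4
['blue'] px [322. 167.] z 116.9 ctr [430.6 -82.1] size [27.9 56. ] yaw 0.3
['green'] px [465. 168.] z 116.6 ctr [ 429.9 -239. ] size [30.4 56. ] yaw 0.4
['yellow'] px [396. 173.] z 116.7 ctr [ 423.7 -163.7] size [29.1 56.7] yaw -3.6
```

View pics/w1.png

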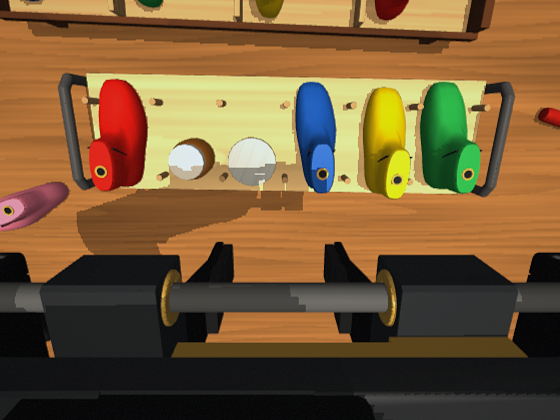

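```bash
python3 -m crank '[[0,-0.036,0,0],[0,-0.036,0,0],[0,-0.036,0,0],[0,-0.036,0,0],[0,-0.036,0,0]]'; python3 -m crank '[[-0.03,0,0,0],[0,-0.01,0,0],[0,0,0,0],[0,0,0,0]]'; python3 meas.py .134 .55 .75 w2
```

```text
time_s: 2.63
tcp_pos: [0.5918, -0.0307, 0.3025]
ee_rot: [[0.003, -1.0, -0.0], [-1.0, -0.003, 0.0], [-0.0, 0.0, -1.0]]
wrist_force: [0.3, 0.2, 0.6]
gripper_width: 0.576
time_s: 2.97
tcp_pos: [0.6001, -0.0011, 0.302]
ee_rot: [[0.003, -1.0, -0.001], [-1.0, -0.003, -0.0], [0.0, 0.001, -1.0]]
wrist_force: [-0.6, -0.4, 0.1]
gripper_width: 0.579
w2 tcp [ 0.6001 -0.0011  0.302 ] g 0.579 t 2.9667
['blue'] px [ 49. 147.] z 134.7 ctr [643.6 231.5] size [30.9 56.7] yaw -3.4
['green'] px [177. 154.] z 134.8 ctr [636.7 101.7] size [28.3 56. ] yaw -0.8
['yellow'] px [304. 165.] z 134.8 ctr [626.2 -27.4] size [27.7 56.4] yaw -4.4
['red'] px [429. 168.] z 134.7 ctr [ 623.5 -156.4] size [29.2 56.5] yaw -3.3
```

The wrist view w1 confirms steel rack order, left to right: red (103,165), jar (190,160), tin (252,160), blue (322,170), yellow (396,175), green (465,168). Pink (at 5,210) is outside the rack. The toes point away from the robot.

View pics/w2.png

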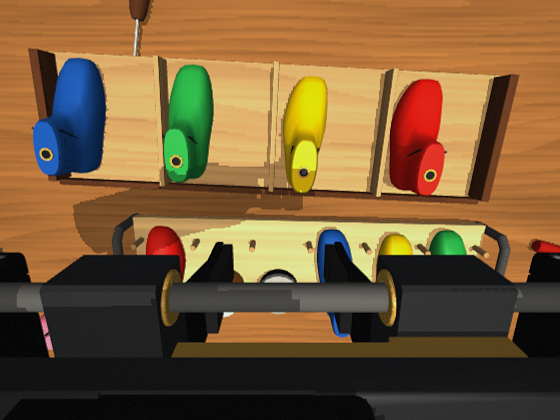

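The bays are clear. The mates stand, left to right, blue (47,155), green (177,160), yellow (304,172) and red (430,175), and the right half of each bay is empty. Off-centre views bias the outline, so I'll look from directly above each mate.

```bash
python3 - <<'E'
s=open('meas.py').read()
s=s.replace("        print(col","""        k=col[0] if col else 'red'
        inn=cv2.morphologyEx(q.astype(np.uint8),cv2.MORPH_CLOSE,np.ones((15,15)))
        inn=cv2.erode(inn,np.ones((5,5)))
        hh=hsv[...,0].astype(int);med=np.median(hh[q]);dd=abs(hh-med);dd=np.minimum(dd,180-dd)
        hole=((inn>0)&((hsv[...,2]<70)|(dd>(8 if k!='yellow' else 5)))).astype(np.uint8)
        hc=sorted(comps(hole,12),key=lambda t:-t[1][4])
        H=onplane(c,T,*hc[0][2],z)[:2]*1000 if hc else np.zeros(2)
        mv=np.cov(g.T) ; pq=np.array([onplane(c,T,a_,b_,z)[:2] for a_,b_ in zip(u[::3],v[::3])])*1000
        ev=np.linalg.eigh(np.cov(pq.T))[1][:,1];pa=np.degrees(np.arctan2(ev[1],ev[0]));pa=(pa+90)%180-90
        print('hole',H.round(1),'n',hc[0][1][4] if hc else 0,'pca',round(pa,1),'mean',pq.mean(0).round(1),end=' ')
        print(col""")
open('meas.py','w').write(s)
E
python3 -m crank '[[-0.033,0,0,0],[-0.033,0,0,0],[-0.033,0,0,0],[-0.033,0,0,0],[-0.033,0,0,0]]'; python3 -m crank '[[-0.033,0,0,0],[-0.033,0,0,0],[0,0,0,0],[0,0,0,0]]'; python3 meas.py .134 .55 .75 w3
```

```text
time_s: 3.43
tcp_pos: [0.5992, 0.1633, 0.3037]
ee_rot: [[0.0, -1.0, 0.001], [-1.0, -0.0, 0.001], [-0.001, -0.001, -1.0]]
wrist_force: [-0.8, -0.9, -0.3]
gripper_width: 0.572
time_s: 3.77
tcp_pos: [0.5992, 0.2295, 0.3027]
ee_rot: [[0.003, -1.0, -0.0], [-1.0, -0.003, 0.0], [-0.0, 0.0, -1.0]]
wrist_force: [0.5, -0.5, 0.0]
gripper_width: 0.575
w3 tcp [0.5992 0.2295 0.3027] g 0.575 t 3.7667
hole [637.4 235.4] n 134 pca -3.7 mean [644.1 234.9] ['blue'] px [273. 147.] z 134.8 ctr [643.6 234.8] size [27.3 56.7] yaw -4.4
hole [630.9 103.6] n 153 pca -1.4 mean [637.5 105.5] ['green'] px [399. 154.] z 134.7 ctr [637.  105.8] size [29.2 56.9] yaw -1.2
hole [627.9 -14.5] n 187 pca -3.5 mean [626.4 -24.1] ['yellow'] px [524. 165.] z 134.5 ctr [626.2 -24.3] size [31.5 56.2] yaw -2.4
```

```bash
python3 -m crank '[[0.032,0,0,0],[0.032,0,0,0],[0.032,0,0,0],[0.032,0,0,0]]'; python3 -m crank '[[0,0,0,0],[0,0,0,0]]'; python3 meas.py .134 .55 .75 w4
python3 -m crank '[[0.032,0,0,0],[0.032,0,0,0],[0.032,0,0,0],[0.032,0,0,0]]'; python3 -m crank '[[0,0,0,0],[0,0,0,0]]'; python3 meas.py .134 .55 .75 w5
python3 -m crank '[[0.032,0,0,0],[0.032,0,0,0],[0.032,0,0,0],[0.032,0,0,0]]'; python3 -m crank '[[0,0,0,0],[0,0,0,0]]'; python3 meas.py .134 .55 .75 w6
```

```text
time_s: 4.15
tcp_pos: [0.5995, 0.0973, 0.3034]
ee_rot: [[-0.001, -1.0, 0.001], [-1.0, 0.001, 0.0], [-0.0, -0.001, -1.0]]
wrist_force: [0.1, 0.7, -0.7]
gripper_width: 0.578
time_s: 4.32
tcp_pos: [0.5998, 0.0971, 0.3037]
ee_rot: [[-0.004, -1.0, 0.001], [-1.0, 0.004, 0.0], [-0.0, -0.001, -1.0]]
wrist_force: [-0.2, 0.0, 0.2]
gripper_width: 0.578
w4 tcp [0.5998 0.0971 0.3037] g 0.578 t 4.3167
hole [637.5 235.6] n 136 pca -4.2 mean [644.  232.6] ['blue'] px [145. 148.] z 134.9 ctr [643.4 232.5] size [29.3 56.1] yaw -3.5
hole [630.8 103.8] n 145 pca -1.4 mean [637.5 103. ] ['green'] px [272. 154.] z 134.9 ctr [636.9 103. ] size [27.3 56.2] yaw -1.2
hole [619.6 -27.1] n 86 pca -4.0 mean [626.6 -25.5] ['yellow'] px [397. 165.] z 134.8 ctr [626.1 -25.6] size [28.8 57.1] yaw -5.0
hole [ 617.2 -158.9] n 137 pca -3.8 mean [ 623.7 -155.4] ['red'] px [522. 167.] z 134.6 ctr [ 623.1 -155.1] size [31.8 56.5] yaw -3.5
time_s: 4.7
tcp_pos: [0.6001, -0.0283, 0.3028]
ee_rot: [[0.002, -1.0, 0.0], [-1.0, -0.002, 0.0], [-0.0, -0.0, -1.0]]
wrist_force: [0.5, 0.6, 0.5]
gripper_width: 0.577
time_s: 4.87
tcp_po
[... 805 characters left out ...]
0, -0.003, 0.0], [-0.0, -0.0, -1.0]]
wrist_force: [0.7, -0.4, 0.3]
gripper_width: 0.572
time_s: 5.42
tcp_pos: [0.6005, -0.1558, 0.3022]
ee_rot: [[-0.001, -1.0, -0.0], [-1.0, 0.001, 0.0], [-0.0, 0.0, -1.0]]
wrist_force: [-0.8, 0.4, -0.6]
gripper_width: 0.575
w6 tcp [ 0.6005 -0.1558  0.3022] g 0.575 t 5.4167
hole [630.8 104.6] n 154 pca -1.5 mean [637.2  99.7] ['green'] px [ 28. 155.] z 134.7 ctr [636.9  99.6] size [32.  56.9] yaw 0.9
hole [618.2 -27.2] n 87 pca -5.3 mean [626.6 -29.8] ['yellow'] px [156. 166.] z 134.8 ctr [625.7 -29.8] size [28.9 56.4] yaw -2.1
hole [ 616.9 -158.3] n 126 pca -4.5 mean [ 623.9 -158.9] ['red'] px [281. 168.] z 134.8 ctr [ 623.4 -159.1] size [27.7 56.5] yaw -3.9
```

The mate holes agree to within 0.5 mm across views, and their 131.7 mm spacing matches the stated 132 mm. The tops measure z 134.8 mm (52+82 = 134 expected). Next is right_blue, viewed from above.

```bash
python3 -m crank '[[-0.015,0.037,0,0],[-0.015,0.037,0,0],[-0.015,0.037,0,0],[-0.015,0.037,0,0],[-0.015,0.037,0,0]]'; python3 -m crank '[[0,0,0,0],[0,0,0,0],[0,0,0,0]]'; python3 meas.py .116 .35 .54 w7
```

```text
time_s: 5.88
tcp_pos: [0.4136, -0.0791, 0.3023]
ee_rot: [[0.003, -1.0, -0.0], [-1.0, -0.003, 0.0], [-0.0, 0.0, -1.0]]
wrist_force: [0.7, 1.4, 0.8]
gripper_width: 0.578
time_s: 6.13
tcp_pos: [0.4158, -0.0797, 0.3033]
ee_rot: [[0.003, -1.0, 0.002], [-1.0, -0.003, 0.0], [-0.0, -0.002, -1.0]]
wrist_force: [0.3, -0.0, 0.2]
gripper_width: 0.574
w7 tcp [ 0.4158 -0.0797  0.3033] g 0.574 t 6.1333
hole [428.  159.6] n 119 pca -5.1 mean [435. 155.] ['red'] px [ 64. 169.] z 116.8 ctr [434.8 155. ] size [31.2 56.7] yaw -2.4
hole [424.5 -82.9] n 122 pca 3.3 mean [431.4 -83.2] ['blue'] px [281. 173.] z 116.8 ctr [431.2 -82.4] size [27.1 56.6] yaw 0.9
hole [ 423.5 -242.3] n 128 pca 2.5 mean [ 430.6 -239.5] ['green'] px [424. 174.] z 116.7 ctr [ 429.6 -239.4] size [29.2 56.8] yaw 0.6
hole [ 417.4 -165.7] n 62 pca -2.7 mean [ 424.6 -164.5] ['yellow'] px [355. 179.] z 116.7 ctr [ 424.2 -164.5] size [28.4 56.6] yaw -4.7
```

```bash
cat > side.py <<'E'
import sys
from h import *
def side(zt,xr,yr,tag):
    s=sense();c=capture('wrist');T=W(c,s);P=pts(c,T)
    m=((c['depth']>.2)&(abs(P[...,2]-zt)<.006)&(P[...,0]>xr[0])&(P[...,0]<xr[1])&(P[...,1]>yr[0])&(P[...,1]<yr[1])).astype(np.uint8)
    q=max(comps(m,300),key=lambda t:t[1][4])[0];z=np.median(P[q][:,2])
    q=cv2.morphologyEx(q.astype(np.uint8),cv2.MORPH_CLOSE,np.ones((9,9)))
    L=[];R=[]
    for v in range(420):
        u=np.nonzero(q[v])[0]
        if len(u)>8: L.append(onplane(c,T,u[0]-.5,v,z)[:2]*1000);R.append(onplane(c,T,u[-1]+.5,v,z)[:2]*1000)
    L=np.array(L);R=np.array(R);n=len(L);a,b=int(.2*n),int(.8*n)
    f=[np.polyfit(X[a:b,0],X[a:b,1],1) for X in (L,R)]
    print(tag,'side yaws',[round(np.degrees(np.arctan(k[0])),2) for k in f],'resid',[round(np.std(X[a:b,1]-np.polyval(k,X[a:b,0])),2) for X,k in zip((L,R),f)],'x ext',L[:,0].min().round(1),L[:,0].max().round(1),'mid y at mid x',round(np.mean([np.polyval(k,(L[:,0].min()+L[:,0].max())/2) for k in f]),1))
    u0=np.nonzero(q);cu,cv_=int(u0[1].mean()),int(u0[0].mean())
    im=c['pixels'][max(0,cv_-110):cv_+60,max(0,cu-80):cu+80,::-1]
    cv2.imwrite(f'pics/{tag}.png',cv2.resize(im,None,fx=3.3,fy=3.3,interpolation=cv2.INTER_CUBIC))
a=sys.argv;side(float(a[1]),(float(a[2]),float(a[3])),(float(a[4]),float(a[5])),a[6])
E
python3 side.py .116 .35 .54 -.12 -.04 sb1
```

```text
sb1 side yaws [np.float64(2.08), np.float64(-0.43)] resid [np.float64(0.4), np.float64(0.3)] x ext 403.3 457.6 mid y at mid x -83.2
```

View pics/sb1.png

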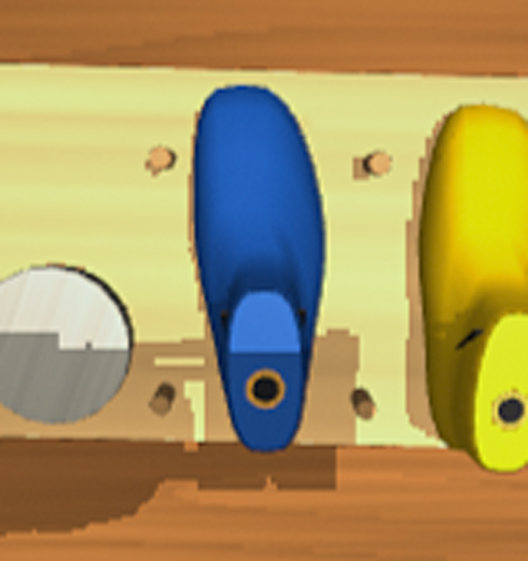

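The crop confirms it: blue right last in its slot, hole at (265,388), dowels and tin well clear of it. Descending on it.

```bash
python3 -m crank '[[0.0034,-0.0152,0.03,-0.017],[0,0,0.035,0],[0,0,0.035,0],[0,0,0.035,0],[0,0,0.035,0]]'; python3 -m crank '[[0,0,0.025,0],[0,0,0.015,0],[0,0,0.005,0],[0,0,0,0],[0,0,0,0]]'; python3 -c "
from station import sense;print(sense()['tcp_pos'])"
```

```text
time_s: 6.65
tcp_pos: [0.4314, -0.0845, 0.1306]
ee_rot: [[0.017, -1.0, -0.0], [-1.0, -0.017, -0.0], [0.0, 0.0, -1.0]]
wrist_force: [0.3, -0.3, -0.3]
gripper_width: 0.574
time_s: 7.07
tcp_pos: [0.4317, -0.0843, 0.0878]
ee_rot: [[0.017, -1.0, 0.0], [-1.0, -0.017, -0.0], [0.0, -0.0, -1.0]]
wrist_force: [0.1, 0.4, 0.3]
gripper_width: 0.569
[ 0.43165771 -0.08433942  0.08776681]
```

```bash
python3 -m crank '[[0,0,0,0],[0,0,0,0],[0,0,0,0],[0,0,0,0],[0,0,0,0]]' 0; python3 -m crank '[[0,0,0,0],[0,0,0,0],[0,0,-0.01,0],[0,0,-0.01,0],[0,0,0,0]]'
```

```text
time_s: 7.48
tcp_pos: [0.4308, -0.0842, 0.0882]
ee_rot: [[0.017, -1.0, 0.001], [-1.0, -0.017, 0.0], [-0.0, -0.001, -1.0]]
wrist_force: [-0.2, 0.7, 2.3]
gripper_width: 0.316
time_s: 7.9
tcp_pos: [0.4313, -0.0842, 0.1086]
ee_rot: [[0.018, -1.0, 0.003], [-1.0, -0.018, 0.0], [-0.0, -0.003, -1.0]]
wrist_force: [0.2, -0.1, -2.4]
gripper_width: 0.318
```

```bash
cat > go.py <<'E'
# go.py x y z yawdeg : total turn, then total shift in tool axes AFTER the turn
import sys,numpy as np
from station import sense
s=sense();x,y,z,w=map(float,sys.argv[1:5]);R=s['ee_rot']
cur=np.degrees(np.arctan2(R[1,0],R[0,0]))+90
a=np.radians(w-90);X=np.array([np.cos(a),np.sin(a)]);Y=np.array([np.sin(a),-np.cos(a)])
d=np.array([x,y,z])-s['tcp_pos']
print('tcp',s['tcp_pos'].round(4),'yaw',cur.round(2),'-> turn',round(-np.radians(w-cur),4),'tool dx',round(d[:2]@X,4),'dy',round(d[:2]@Y,4),'dz',round(-d[2],4),'F',s['wrist_force'].round(1),'g',round(s['gripper_width'],3),'t',s['time_s'])
E
python3 -m crank '[[0,0,-0.033,0],[0,0,-0.033,0],[0,0,-0.033,0],[0,0,-0.033,0],[0,0,-0.033,0]]'; python3 -m crank '[[0,0,0,0.042],[0,0,0,0.042],[-0.03,-0.0212,0,0],[-0.03,-0.0212,0,0],[-0.03,-0.0212,0,0]]'; python3 go.py .6392 .173 .106 -3.8
```

```text
time_s: 8.32
tcp_pos: [0.4296, -0.0842, 0.2731]
ee_rot: [[0.017, -1.0, -0.002], [-1.0, -0.017, 0.0], [-0.0, 0.002, -1.0]]
wrist_force: [1.4, 0.6, -3.1]
gripper_width: 0.319
time_s: 8.73
tcp_pos: [0.4999, 0.0021, 0.2716]
ee_rot: [[-0.068, -0.998, -0.001], [-0.998, 0.068, 0.0], [-0.0, 0.001, -1.0]]
wrist_force: [-0.5, -0.5, -1.3]
gripper_width: 0.321
tcp [0.4999 0.0021 0.2716] yaw -3.91 -> turn -0.0019 tool dx -0.1798 dy -0.1276 dz 0.1656 F [-0.5 -0.5 -1.3] g 0.321 t 8.7333
```

```bash
python3 -m crank '[[-0.03,-0.0212,0,0],[-0.03,-0.0212,0,0],[-0.03,-0.0212,0,0],[-0.03,-0.0212,0,0],[-0.03,-0.0212,0,0]]'; python3 -m crank '[[-0.03,-0.0212,0,0],[0,0,0,0],[0,0,0,0]]';  python3 go.py .6392 .173 .106 -3.8
python3 - <<'E'
from h import *
for n in ['scene','wrist']:
    c=capture(n);cv2.imwrite(f'pics/h1{n}.png',c['pixels'][:,:,::-1])
E
```

```text
time_s: 9.15
tcp_pos: [0.6161, 0.1453, 0.2706]
ee_rot: [[-0.067, -0.998, -0.003], [-0.998, 0.067, -0.001], [0.001, 0.003, -1.0]]
wrist_force: [-0.0, -0.8, -1.9]
gripper_width: 0.319
time_s: 9.4
tcp_pos: [0.6388, 0.1738, 0.2687]
ee_rot: [[-0.065, -0.998, -0.005], [-0.998, 0.065, -0.002], [0.002, 0.005, -1.0]]
wrist_force: [-0.5, 0.0, -2.9]
gripper_width: 0.324
tcp [0.6388 0.1738 0.2687] yaw -3.74 -> turn 0.001 tool dx 0.0008 dy -0.0004 dz 0.1627 F [-0.5  0.  -2.9] g 0.324 t 9.4
```

View pics/h1scene.png

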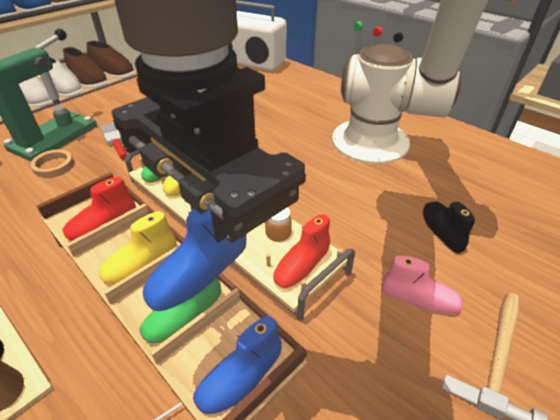

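View pics/h1wrist.png

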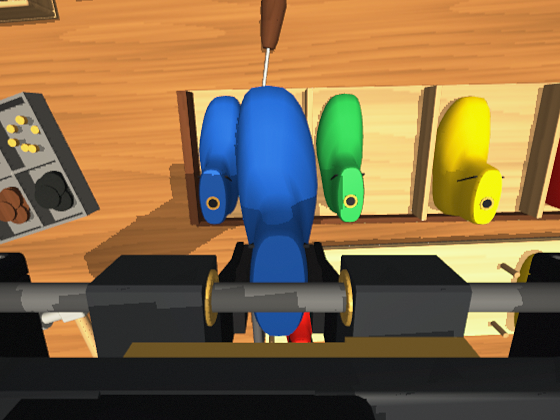

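The last hangs level and upright over the bay's empty right half. In the wrist view it spans columns 238–318, between its mate and the partition. Lowering.

```bash
python3 -m crank '[[0,0,0.035,0],[0,0,0.035,0],[0,0,0.035,0],[0,0,0.03,0],[0,0,0.015,0]]'; python3 -m crank '[[0,0,0.006,0],[0,0,0.002,0],[0,0,0,0],[0,0,0,0]]'; python3 go.py .6392 .173 .106 -3.8
```

```text
time_s: 9.92
tcp_pos: [0.6355, 0.17, 0.1184]
ee_rot: [[-0.069, -0.998, -0.007], [-0.998, 0.069, -0.002], [0.003, 0.007, -1.0]]
wrist_force: [-0.3, -0.5, -2.6]
gripper_width: 0.32
time_s: 10.25
tcp_pos: [0.6399, 0.1725, 0.1168]
ee_rot: [[-0.067, -0.998, 0.004], [-0.998, 0.067, 0.001], [-0.002, -0.003, -1.0]]
wrist_force: [0.4, -0.3, -1.0]
gripper_width: 0.318
tcp [0.6399 0.1725 0.1168] yaw -3.83 -> turn -0.0005 tool dx -0.0005 dy 0.0008 dz 0.0108 F [ 0.4 -0.3 -1. ] g 0.318 t 10.25
```

```bash
python3 -m crank '[[0,0,0,0],[0,0,0,0]]'
python3 - <<'E'
from h import *
s=sense();print(s['tcp_pos'],s['wrist_force'],s['moment'])
c=capture('scene');cv2.imwrite('pics/p1.png',cv2.resize(c['pixels'][150:420,100:380,::-1],None,fx=2.2,fy=2.2))
E
```

```text
time_s: 10.42
tcp_pos: [0.6396, 0.1726, 0.1162]
ee_rot: [[-0.067, -0.998, 0.003], [-0.998, 0.067, 0.001], [-0.001, -0.003, -1.0]]
wrist_force: [-0.2, -0.3, -1.4]
gripper_width: 0.318
[0.63956506 0.17260339 0.11622032] [-0.16590728 -0.32298216 -1.37794465] [-0.00894917  0.01051699 -0.05063733]
```

View pics/p1.png

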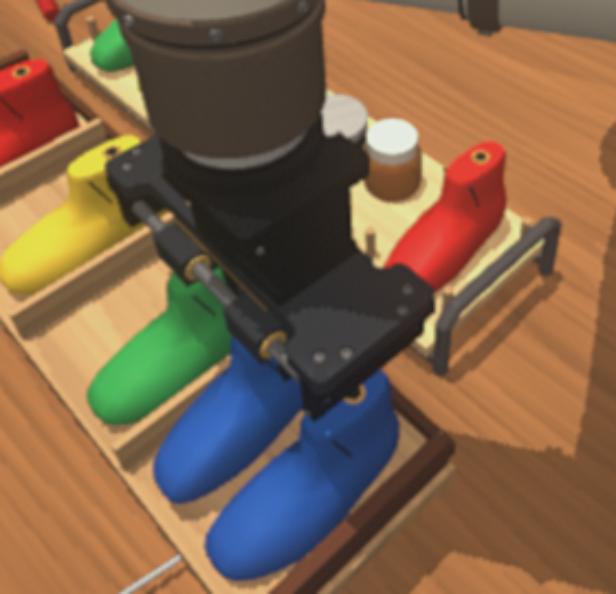

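Not in contact yet: summing the commands gives 0.115, which matches the measured height. Lowering the rest slowly.

```bash
python3 -m crank '[[0,0,0.004,0],[0,0,0.002,0],[0,0,0,0],[0,0,0,0]]'; python3 -m crank '[[0,0,0.001,0],[0,0,0,0],[0,0,0,0]]';python3 -m crank '[[0,0,0.001,0],[0,0,0,0],[0,0,0,0]]';python3 -m crank '[[0,0,0.001,0],[0,0,0,0],[0,0,0,0]]'
```

```text
time_s: 10.8
tcp_pos: [0.6387, 0.1723, 0.1081]
ee_rot: [[-0.067, -0.998, -0.001], [-0.998, 0.067, -0.0], [0.0, 0.001, -1.0]]
wrist_force: [0.1, -0.2, -1.9]
gripper_width: 0.317
time_s: 11.05
tcp_pos: [0.6389, 0.1723, 0.1075]
ee_rot: [[-0.067, -0.998, -0.0], [-0.998, 0.067, -0.0], [0.0, 0.0, -1.0]]
wrist_force: [-0.5, 0.5, -1.6]
gripper_width: 0.321
time_s: 11.3
tcp_pos: [0.6389, 0.1724, 0.1066]
ee_rot: [[-0.067, -0.998, 0.0], [-0.998, 0.067, 0.0], [-0.0, -0.0, -1.0]]
wrist_force: [-0.3, 0.0, -2.6]
gripper_width: 0.319
time_s: 11.55
tcp_pos: [0.6389, 0.1724, 0.1064]
ee_rot: [[-0.066, -0.998, 0.0], [-0.998, 0.066, 0.0], [-0.0, -0.0, -1.0]]
wrist_force: [-2.2, 0.4, 3.9]
gripper_width: 0.315
```

Contact came at z 0.1064, as predicted, with +3.9 N. Releasing.

```bash
python3 -m crank '[[0,0,0,0],[0,0,0,0],[0,0,0,0]]' 0.05; python3 -m crank '[[0,0,-0.02,0],[0,0,-0.033,0],[0,0,-0.033,0],[0,0,-0.033,0],[0,0,-0.033,0]]'; python3 -m crank '[[0,0.037,-0.037,0],[0,0,0,0],[0,0,0,0],[0,0,0,0]]'; python3 meas.py .134 .55 .75 w8;python3 side.py .134 .55 .75 .13 .21 sb2
```

```text
time_s: 11.8
tcp_pos: [0.6392, 0.1724, 0.1054]
ee_rot: [[-0.067, -0.998, 0.001], [-0.998, 0.067, 0.0], [-0.0, -0.001, -1.0]]
wrist_force: [0.5, -1.2, 0.3]
gripper_width: 0.47
time_s: 12.22
tcp_pos: [0.6389, 0.1722, 0.259]
ee_rot: [[-0.067, -0.998, 0.0], [-0.998, 0.067, -0.0], [0.0, -0.0, -1.0]]
wrist_force: [1.0, 0.8, 0.4]
gripper_width: 0.571
time_s: 12.55
tcp_pos: [0.6092, 0.1744, 0.2867]
ee_rot: [[-0.067, -0.998, -0.0], [-0.998, 0.067, 0.0], [-0.0, 0.0, -1.0]]
wrist_force: [-0.1, -0.6, -2.2]
gripper_width: 0.576
w8 tcp [0.6092 0.1744 0.2867] g 0.576 t 12.55
hole [630.9 103.6] n 161 pca -1.7 mean [637.8 104.6] ['green'] px [347. 161.] z 134.8 ctr [637.1 104.9] size [27.9 57. ] yaw -1.6
hole [637.6 235.7] n 144 pca -5.5 mean [644.4 233.8] ['blue'] px [215. 163.] z 134.9 ctr [643.7 233.9] size [28. 57.] yaw -4.7
hole [632.2 173. ] n 144 pca -2.6 mean [639.  172.3] ['blue'] px [278. 164.] z 134.9 ctr [638.7 172.4] size [27.1 57.1] yaw -3.1
hole [630.3 -14.9] n 169 pca -3.9 mean [626.9 -24.5] ['yellow'] px [479. 163.] z 134.7 ctr [626.1 -24.5] size [30.4 56. ] yaw -3.8
sb2 side yaws [np.float64(-4.03), np.float64(-3.94)] resid [np.float64(0.56), np.float64(0.31)] x ext 611.7 666.4 mid y at mid x 172.4
```

View pics/w8.png

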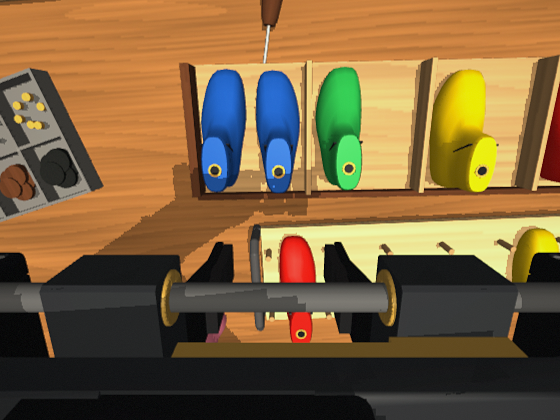

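Blue stands upright beside its mate: 62.4 mm lateral spacing by the holes, heels level in the rack frame, and the top at the same height as the mate's. Green is next.

```bash
python3 go.py .415 -.242 .30 0
```

```text
tcp [0.6092 0.1741 0.2852] yaw -3.84 -> turn -0.0671 tool dx 0.4161 dy 0.1942 dz -0.0148 F [ 0.3  0.1 -0.1] g 0.58 t 12.65
```

```bash
python3 -m crank '[[0,0,-0.015,-0.067],[0.0347,0.0162,0,0],[0.0347,0.0162,0,0],[0.0347,0.0162,0,0],[0.0347,0.0162,0,0]]'; python3 -m crank '[[0.0347,0.0162,0,0],[0.0347,0.0162,0,0],[0.0347,0.0162,0,0],[0.0347,0.0162,0,0],[0.0347,0.0162,0,0]]'; python3 -m crank '[[0.0347,0.0162,0,0],[0.0347,0.0162,0,0],[0.0347,0.0162,0,0],[0,0,0,0],[0,0,0,0]]'; python3 -m crank '[[0,0,0,0]]' ; python3 meas.py .116 .35 .54 w9;python3 side.py .116 .35 .54 -.28 -.2 sg1
```

```text
time_s: 13.07
tcp_pos: [0.5438, 0.0341, 0.3001]
ee_rot: [[0.001, -1.0, -0.003], [-1.0, -0.001, -0.001], [0.001, 0.003, -1.0]]
wrist_force: [0.9, -0.7, 0.4]
gripper_width: 0.572
time_s: 13.48
tcp_pos: [0.4625, -0.1396, 0.3007]
ee_rot: [[0.0, -1.0, -0.002], [-1.0, -0.0, -0.0], [0.0, 0.002, -1.0]]
wrist_force: [-0.4, -0.9, -0.8]
gripper_width: 0.572
time_s: 13.9
tcp_pos: [0.4141, -0.2438, 0.3006]
ee_rot: [[-0.004, -1.0, -0.003], [-1.0, 0.004, 0.001], [-0.001, 0.003, -1.0]]
wrist_force: [0.6, 0.6, -0.8]
gripper_width: 0.574
time_s: 13.98
tcp_pos: [0.4151, -0.2423, 0.301]
ee_rot: [[-0.001, -1.0, -0.002], [-1.0, 0.001, 0.001], [-0.001, 0.002, -1.0]]
wrist_force: [0.1, 1.1, -0.2]
gripper_width: 0.575
w9 tcp [ 0.4151 -0.2423  0.301 ] g 0.575 t 13.9833
hole [ 423.4 -241.9] n 135 pca 0.9 mean [ 430.5 -242. ] ['green'] px [278. 173.] z 116.9 ctr [ 430.2 -241.7] size [26.9 56.2] yaw 0.6
hole [ 442.2 -167.4] n 167 pca -3.2 mean [ 424.6 -167. ] ['yellow'] px [210. 178.] z 116.9 ctr [ 423.7 -166.9] size [27.5 57. ] yaw -2.9
sg1 side yaws [np.float64(0.33), np.float64(1.07)] resid [np.float64(0.62), np.float64(0.48)] x ext 402.5 457.6 mid y at mid x -242.1
```

View pics/sg1.png

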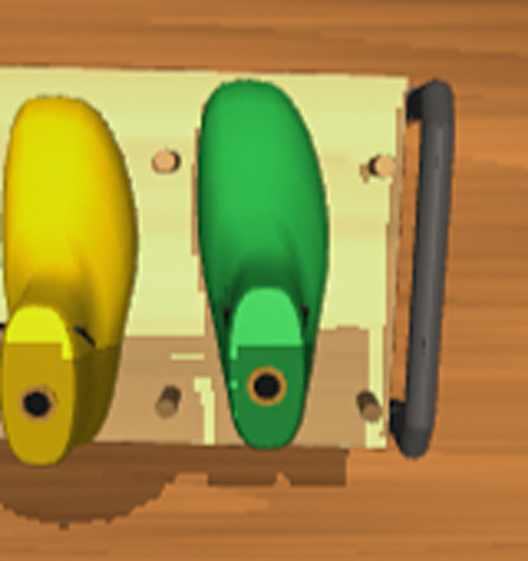

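The crop shows the green right last in the end slot, hole at (266,386). The steel end handle at column 420, about 50 mm away, clears the fingers.

```bash
python3 go.py .4305 -.2422 .088 0.7; python3 -m crank '[[0,-0.0155,0.03,-0.012],[0,0,0.035,0],[0,0,0.035,0],[0,0,0.035,0],[0,0,0.035,0]]'; python3 -m crank '[[0,0,0.024,0],[0,0,0.014,0],[0,0,0.005,0],[0,0,0,0],[0,0,0,0]]';python3 go.py .4305 -.2422 .088 0.7
```

```text
tcp [ 0.4156 -0.2415  0.3014] yaw 0.08 -> turn -0.0108 tool dx 0.0009 dy -0.0149 dz 0.2134 F [-0.2  0.3  0.2] g 0.578 t 14.0833
time_s: 14.5
tcp_pos: [0.4314, -0.2408, 0.1306]
ee_rot: [[0.015, -1.0, 0.001], [-1.0, -0.015, -0.0], [0.0, -0.001, -1.0]]
wrist_force: [1.5, -0.1, 0.6]
gripper_width: 0.575
time_s: 14.92
tcp_pos: [0.4318, -0.2417, 0.0896]
ee_rot: [[0.014, -1.0, 0.001], [-1.0, -0.014, -0.001], [0.001, -0.001, -1.0]]
wrist_force: [-0.1, -0.2, -0.6]
gripper_width: 0.569
tcp [ 0.4318 -0.2417  0.0896] yaw 0.8 -> turn 0.0018 tool dx 0.0005 dy 0.0013 dz 0.0016 F [-0.1 -0.2 -0.6] g 0.569 t 14.9167
```

```bash
python3 -m crank '[[0,0,0.001,0],[0,0,0,0],[0,0,0,0],[0,0,0,0],[0,0,0,0]]' 0; python3 -m crank '[[0,0,0,0],[0,0,0,0]]'; python3 go.py .4305 -.2422 .088 0.7;  python3 -m crank '[[0,0,-0.01,0],[0,0,-0.03,0],[0,0,-0.035,0],[0,0,-0.035,0],[0,0,-0.035,0]]'; python3 -m crank '[[0,0,-0.035,0],[0,0,0,0]]'; python3 go.py .6369 .0410 .106 -2
```

```text
time_s: 15.33
tcp_pos: [0.4309, -0.2422, 0.0886]
ee_rot: [[0.012, -1.0, 0.001], [-1.0, -0.012, -0.0], [0.0, -0.001, -1.0]]
wrist_force: [-0.1, 1.0, 2.5]
gripper_width: 0.318
time_s: 15.5
tcp_pos: [0.431, -0.2422, 0.0886]
ee_rot: [[0.012, -1.0, 0.001], [-1.0, -0.012, -0.0], [0.0, -0.001, -1.0]]
wrist_force: [-1.3, 1.3, 3.8]
gripper_width: 0.316
tcp [ 0.431  -0.2422  0.0886] yaw 0.7 -> turn 0.0 tool dx -0.0 dy 0.0005 dz 0.0006 F [-1.3  1.3  3.8] g 0.316 t 15.5
time_s: 15.92
tcp_pos: [0.4297, -0.2418, 0.2337]
ee_rot: [[0.012, -1.0, -0.002], [-1.0, -0.012, 0.001], [-0.001, 0.002, -1.0]]
wrist_force: [1.3, -0.6, -2.3]
gripper_width: 0.316
time_s: 16.08
tcp_pos: [0.4339, -0.2437, 0.2753]
ee_rot: [[0.013, -1.0, 0.013], [-1.0, -0.013, -0.006], [0.006, -0.013, -1.0]]
wrist_force: [0.9, -1.1, -0.5]
gripper_width: 0.319
tcp [ 0.4339 -0.2437  0.2753] yaw 0.75 -> turn 0.048 tool dx -0.2916 dy -0.1929 dz 0.1693 F [ 0.9 -1.1 -0.5] g 0.319 t 16.0833
```

```bash
python3 -m crank '[[0,0,0,0.048],[-0.03225,-0.0217,0,0],[-0.03225,-0.0217,0,0],[-0.03225,-0.0217,0,0],[-0.03225,-0.0217,0,0]]';  python3 -m crank '[[-0.03225,-0.0217,0,0],[-0.03225,-0.0217,0,0],[-0.03225,-0.0217,0,0],[-0.03225,-0.0217,0,0],[-0.03225,-0.0217,0,0]]'; python3 -m crank '[[0,0,0,0],[0,0,0,0],[0,0,0,0]]'; python3 go.py .6362 .0410 .1065 -2;python3 - <<'E'
from h import *
for n in ['wrist']:
    c=capture(n);cv2.imwrite(f'pics/h2{n}.png',c['pixels'][:,:,::-1])
E
```

```text
time_s: 16.5
tcp_pos: [0.5221, -0.115, 0.267]
ee_rot: [[-0.037, -0.999, -0.002], [-0.999, 0.037, 0.001], [-0.0, 0.002, -1.0]]
wrist_force: [0.6, 0.2, -0.4]
gripper_width: 0.321
time_s: 16.92
tcp_pos: [0.6365, 0.0427, 0.2665]
ee_rot: [[-0.036, -0.999, -0.002], [-0.999, 0.036, -0.0], [0.0, 0.002, -1.0]]
wrist_force: [1.7, -0.9, -2.7]
gripper_width: 0.321
time_s: 17.17
tcp_pos: [0.6355, 0.0408, 0.2665]
ee_rot: [[-0.036, -0.999, -0.003], [-0.999, 0.036, -0.001], [0.001, 0.003, -1.0]]
wrist_force: [-0.3, 0.1, -1.2]
gripper_width: 0.316
tcp [0.6355 0.0408 0.2665] yaw -2.04 -> turn -0.0007 tool dx -0.0002 dy -0.0007 dz 0.16 F [-0.3  0.1 -1.2] g 0.316 t 17.1667
```

View pics/h2wrist.png

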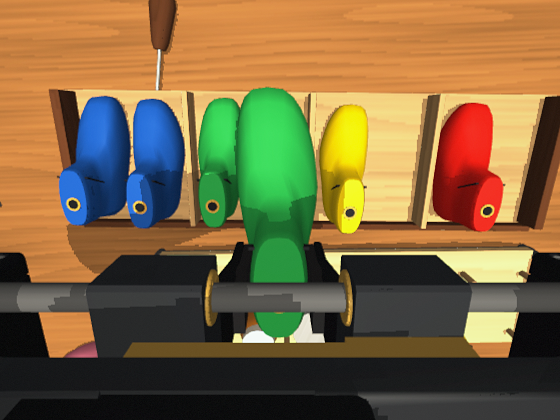

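The green last spans columns 237–318, between its mate (220) and the partition (312, which is lower and further away). Lowering.

```bash
python3 -m crank '[[0,-0.0005,0.035,0],[0,0,0.035,0],[0,0,0.035,0],[0,0,0.03,0],[0,0,0.015,0]]'; python3 -m crank '[[0,0,0.004,0],[0,0,0.002,0],[0,0,0,0],[0,0,0,0],[0,0,0,0]]'; python3 go.py .6362 .0410 .1065 -2
```

```text
time_s: 17.63
tcp_pos: [0.6333, 0.0389, 0.1139]
ee_rot: [[-0.039, -0.999, -0.007], [-0.999, 0.039, -0.001], [0.001, 0.007, -1.0]]
wrist_force: [-0.8, 0.2, -2.6]
gripper_width: 0.32
time_s: 18.05
tcp_pos: [0.6378, 0.041, 0.114]
ee_rot: [[-0.036, -0.999, 0.004], [-0.999, 0.036, 0.001], [-0.001, -0.004, -1.0]]
wrist_force: [0.3, 0.5, -1.5]
gripper_width: 0.318
tcp [0.6378 0.041  0.114 ] yaw -2.05 -> turn -0.001 tool dx 0.0 dy 0.0016 dz 0.0075 F [ 0.3  0.5 -1.5] g 0.318 t 18.05
```

```bash
python3 -m crank '[[0,0,0.002,0],[0,0,0.001,0],[0,0,0,0],[0,0,0,0]]'; python3 -m crank '[[0,0,0.001,0],[0,0,0,0],[0,0,0,0]]';python3 -m crank '[[0,0,0.001,0],[0,0,0,0],[0,0,0,0]]'
```

```text
time_s: 18.38
tcp_pos: [0.6367, 0.041, 0.1091]
ee_rot: [[-0.036, -0.999, 0.0], [-0.999, 0.036, -0.0], [0.0, -0.0, -1.0]]
wrist_force: [-0.1, -0.0, -3.1]
gripper_width: 0.319
time_s: 18.63
tcp_pos: [0.6367, 0.041, 0.1079]
ee_rot: [[-0.036, -0.999, -0.0], [-0.999, 0.036, -0.0], [0.0, 0.0, -1.0]]
wrist_force: [0.5, 0.9, -1.7]
gripper_width: 0.32
time_s: 18.88
tcp_pos: [0.6367, 0.041, 0.1069]
ee_rot: [[-0.036, -0.999, -0.0], [-0.999, 0.036, -0.0], [0.0, 0.0, -1.0]]
wrist_force: [-0.9, -0.4, -0.9]
gripper_width: 0.319
```

```bash
python3 -m crank '[[0,0,0.0007,0],[0,0,0,0],[0,0,0,0]]';python3 -m crank '[[0,0,0.0005,0],[0,0,0,0],[0,0,0,0]]'
```

```text
time_s: 19.13
tcp_pos: [0.6368, 0.041, 0.1067]
ee_rot: [[-0.036, -0.999, 0.0], [-0.999, 0.036, -0.0], [0.0, -0.0, -1.0]]
wrist_force: [-1.2, 0.5, 1.6]
gripper_width: 0.318
time_s: 19.38
tcp_pos: [0.6368, 0.041, 0.1067]
ee_rot: [[-0.036, -0.999, 0.0], [-0.999, 0.036, -0.0], [0.0, -0.0, -1.0]]
wrist_force: [-3.2, 1.2, 4.5]
gripper_width: 0.321
```

Contact. Releasing and checking.

```bash
python3 -m crank '[[0,0,0,0],[0,0,0,0],[0,0,0,0],[0,0,0,0]]' 0.05; python3 -m crank '[[0,0,-0.02,0],[0,0,-0.033,0],[0,0,-0.033,0],[0,0,-0.033,0],[0,0,-0.033,0]]'; python3 -m crank '[[0,0.037,-0.037,0],[0,0,0,0],[0,0,0,0],[0,0,0,0]]'; python3 meas.py .134 .55 .75 w10;python3 side.py .134 .55 .75 0 .08 sg2; python3 go.py .41 -.167 .30 0
```

```text
time_s: 19.72
tcp_pos: [0.6369, 0.0409, 0.1054]
ee_rot: [[-0.036, -0.999, 0.0], [-0.999, 0.036, -0.0], [0.0, -0.0, -1.0]]
wrist_force: [-0.2, -0.1, 0.8]
gripper_width: 0.526
time_s: 20.13
tcp_pos: [0.6366, 0.0408, 0.2591]
ee_rot: [[-0.036, -0.999, -0.0], [-0.999, 0.036, -0.0], [0.0, 0.0, -1.0]]
wrist_force: [0.4, 0.9, -0.2]
gripper_width: 0.575
time_s: 20.47
tcp_pos: [0.607, 0.0421, 0.2869]
ee_rot: [[-0.036, -0.999, -0.0], [-0.999, 0.036, 0.0], [-0.0, 0.0, -1.0]]
wrist_force: [0.3, -0.2, -1.1]
gripper_width: 0.574
w10 tcp [0.607  0.0421 0.2869] g 0.574 t 20.4667
hole [637.5 235.7] n 148 pca -4.6 mean [644.1 231.6] ['blue'] px [ 84. 164.] z 134.8 ctr [643.6 231.6] size [30.7 56.7] yaw -5.5
hole [630.9 104. ] n 159 pca -2.1 mean [637.8 102.2] ['green'] px [216. 165.] z 134.8 ctr [637.2 102.3] size [28.1 56.4] yaw -0.9
hole [629.2  41.3] n 155 pca -1.8 mean [636.1  40.9] ['green'] px [278. 165.] z 134.8 ctr [635.5  41. ] size [27.1 57.2] yaw -1.3
hole [632.1 173.1] n 143 pca -4.7 mean [639.  170.1] ['blue'] px [147. 167.] z 134.8 ctr [638.5 169.8] size [28.9 56.7] yaw -4.4
hole [ 617.  -158.6] n 144 pca -3.2 mean [ 624. -156.] ['red'] px [478. 170.] z 134.6 ctr [ 623.6 -155.9] size [31.1 55.7] yaw -2.0
hole [619.2 -27.1] n 52 pca -3.7 mean [626.9 -26.7] ['yellow'] px [347. 172.] z 134.8 ctr [626.2 -26.9] size [28.3 56.1] yaw -2.8
sg2 side yaws [np.float64(-1.95), np.float64(-2.14)] resid [np.float64(0.5), np.float64(0.5)] x ext 608.1 663.1 mid y at mid x 41.0
tcp [0.607  0.0419 0.2855] yaw -2.06 -> turn -0.036 tool dx 0.2089 dy 0.197 dz -0.0145 F [-0.1  0.6 -1.4] g 0.575 t 20.5667
```

View pics/w10.png

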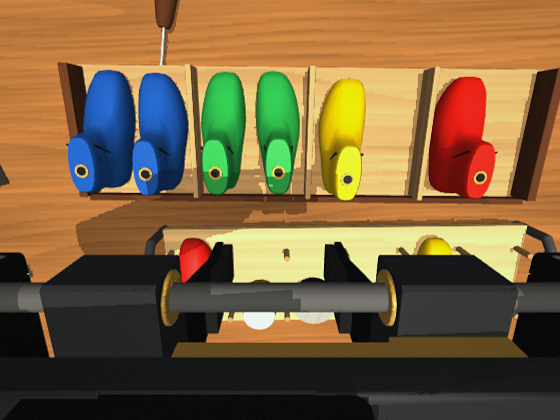

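Green is placed: 62.7 mm from its mate, same height, heels level. Yellow next.

```bash
python3 -m crank '[[0,0,-0.015,-0.036],[0.0261,0.0246,0,0],[0.0261,0.0246,0,0],[0.0261,0.0246,0,0],[0.0261,0.0246,0,0]]'; python3 -m crank '[[0.0261,0.0246,0,0],[0.0261,0.0246,0,0],[0.0261,0.0246,0,0],[0.0261,0.0246,0,0],[0,0,0,0]]';  python3 -m crank '[[0,0,0,0],[0,0,0,0]]' ; python3 meas.py .116 .35 .54 w11;python3 side.py .116 .35 .54 -.2 -.12 sy1; python3 go.py .4242 -.167 .088 -3
```

```text
time_s: 20.98
tcp_pos: [0.5077, -0.0634, 0.3005]
ee_rot: [[0.001, -1.0, -0.003], [-1.0, -0.001, -0.001], [0.001, 0.003, -1.0]]
wrist_force: [0.1, -0.6, 0.8]
gripper_width: 0.571
time_s: 21.4
tcp_pos: [0.4067, -0.1695, 0.3015]
ee_rot: [[-0.004, -1.0, -0.003], [-1.0, 0.004, -0.0], [0.0, 0.003, -1.0]]
wrist_force: [-0.1, 0.2, -0.0]
gripper_width: 0.573
time_s: 21.57
tcp_pos: [0.4107, -0.167, 0.3015]
ee_rot: [[-0.001, -1.0, -0.001], [-1.0, 0.001, 0.0], [-0.0, 0.001, -1.0]]
wrist_force: [0.1, 0.6, -0.2]
gripper_width: 0.578
w11 tcp [ 0.4107 -0.167   0.3015] g 0.578 t 21.5667
hole [ 439.3 -166.2] n 274 pca -3.4 mean [ 424.4 -166. ] ['yellow'] px [277. 174.] z 116.8 ctr [ 423.8 -165.9] size [27.3 56.9] yaw -4.3
sy1 side yaws [np.float64(-1.8), np.float64(-4.04)] resid [np.float64(0.5), np.float64(0.41)] x ext 395.7 451.1 mid y at mid x -165.9
tcp [ 0.4112 -0.1664  0.3016] yaw 0.06 -> turn 0.0534 tool dx -0.0001 dy -0.013 dz 0.2136 F [0.5 0.4 0.3] g 0.578 t 21.6667
```

View pics/sy1.png

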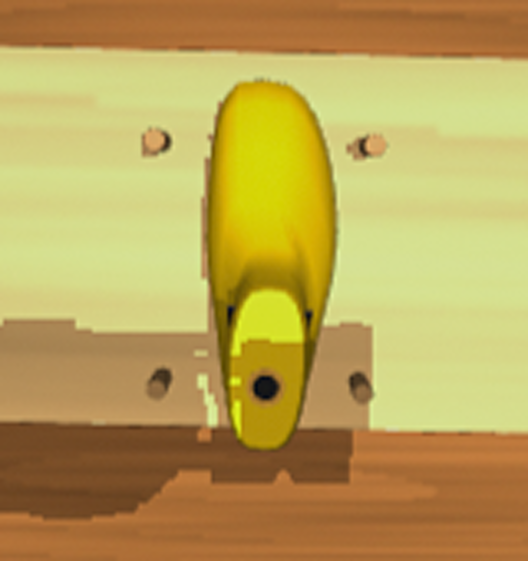

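The crop shows the yellow right last alone, hole at (265,387), with its dowels at cols 157 and 362 well clear.

```bash
python3 -m crank '[[-0.001,-0.013,0.03,0.053],[0,0,0.035,0],[0,0,0.035,0],[0,0,0.035,0],[0,0,0.035,0]]'; python3 -m crank '[[0,0,0.024,0],[0,0,0.014,0],[0,0,0.006,0],[0,0,0,0],[0,0,0,0]]';python3 go.py .424 -.166 .088 -3
```

```text
time_s: 22.08
tcp_pos: [0.4242, -0.165, 0.1305]
ee_rot: [[-0.051, -0.999, 0.0], [-0.999, 0.051, -0.0], [0.0, -0.0, -1.0]]
wrist_force: [0.1, 0.2, -0.2]
gripper_width: 0.58
time_s: 22.5
tcp_pos: [0.4246, -0.1655, 0.0885]
ee_rot: [[-0.052, -0.999, 0.0], [-0.999, 0.052, -0.0], [0.0, -0.0, -1.0]]
wrist_force: [-1.0, -0.4, 0.2]
gripper_width: 0.574
tcp [ 0.4246 -0.1655  0.0885] yaw -2.95 -> turn 0.0008 tool dx 0.0005 dy 0.0005 dz 0.0005 F [-1.  -0.4  0.2] g 0.574 t 22.5
```

```bash
python3 -m crank '[[0,0,0,0],[0,0,0,0],[0,0,0,0],[0,0,0,0],[0,0,0,0]]' 0; python3 -m crank '[[0,0,0,0],[0,0,0,0]]'; python3 go.py .6222 -.0896 .1066 -3.8;  python3 -m crank '[[0,0,-0.01,0],[0,0,-0.03,0],[0,0,-0.035,0],[0,0,-0.035,0],[0,0,-0.035,0]]'; python3 -m crank '[[0,0,-0.035,0],[0,0,0,0.015],[0,0,0,0]]'; python3 go.py .6222 -.0896 .1066 -3.8
```

```text
time_s: 22.92
tcp_pos: [0.4239, -0.1659, 0.0889]
ee_rot: [[-0.053, -0.999, 0.001], [-0.999, 0.053, -0.0], [0.0, -0.001, -1.0]]
wrist_force: [-1.0, 0.6, 2.8]
gripper_width: 0.32
time_s: 23.08
tcp_pos: [0.4238, -0.1659, 0.0889]
ee_rot: [[-0.053, -0.999, 0.001], [-0.999, 0.053, -0.0], [0.0, -0.001, -1.0]]
wrist_force: [-1.3, 1.9, 4.6]
gripper_width: 0.317
tcp [ 0.4238 -0.1659  0.0889] yaw -3.01 -> turn 0.0137 tool dx -0.0893 dy -0.1929 dz -0.0177 F [-1.3  1.9  4.6] g 0.317 t 23.0833
time_s: 23.5
tcp_pos: [0.4225, -0.1657, 0.2341]
ee_rot: [[-0.053, -0.999, -0.002], [-0.999, 0.053, 0.001], [-0.0, 0.002, -1.0]]
wrist_force: [0.6, 0.6, -1.8]
gripper_width: 0.319
time_s: 23.75
tcp_pos: [0.4241, -0.1657, 0.2696]
ee_rot: [[-0.068, -0.998, 0.004], [-0.998, 0.068, 0.001], [-0.001, -0.004, -1.0]]
wrist_force: [-0.9, 0.6, -2.5]
gripper_width: 0.32
tcp [ 0.4241 -0.1657  0.2696] yaw -3.93 -> turn -0.0022 tool dx -0.0891 dy -0.1926 dz 0.163 F [-0.9  0.6 -2.5] g 0.32 t 23.75
```

```bash
python3 -m crank '[[-0.0149,-0.0321,0,0],[-0.0149,-0.0321,0,0],[-0.0149,-0.0321,0,0],[-0.0149,-0.0321,0,0],[-0.0149,-0.0321,0,0]]';  python3 -m crank '[[-0.0149,-0.0321,0,0],[0,0,0,0],[0,0,0,0],[0,0,0,0]]';  python3 go.py .622 -.0896 .1066 -3.8;python3 - <<'E'
from h import *
for n in ['wrist']:
    c=capture(n);cv2.imwrite(f'pics/h3{n}.png',c['pixels'][:,:,::-1])
E
```

```text
time_s: 24.17
tcp_pos: [0.5888, -0.1015, 0.2653]
ee_rot: [[-0.068, -0.998, -0.005], [-0.998, 0.068, 0.001], [-0.0, 0.005, -1.0]]
wrist_force: [0.3, -0.7, -0.7]
gripper_width: 0.322
time_s: 24.5
tcp_pos: [0.6206, -0.0896, 0.2655]
ee_rot: [[-0.068, -0.998, -0.005], [-0.998, 0.068, 0.0], [0.0, 0.005, -1.0]]
wrist_force: [-0.8, 0.4, -0.9]
gripper_width: 0.322
tcp [ 0.6206 -0.0896  0.2655] yaw -3.88 -> turn -0.0014 tool dx -0.0001 dy -0.0014 dz 0.1589 F [-0.8  0.4 -0.9] g 0.322 t 24.5
```

View pics/h3wrist.png

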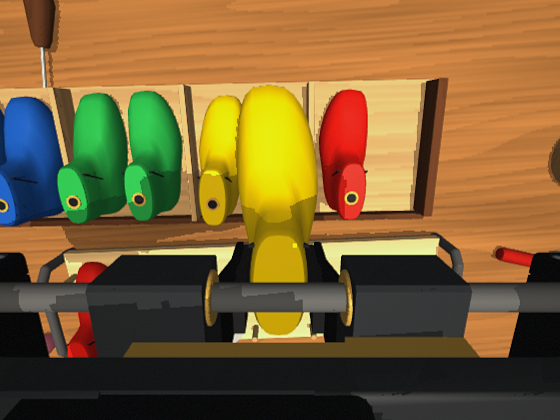

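The yellow last is above its place, between its mate (column 220) and the red bay's partition. Lowering.

```bash
python3 -m crank '[[0,0,0.035,0],[0,0,0.035,0],[0,0,0.035,0],[0,0,0.03,0],[0,0,0.015,0]]'; python3 -m crank '[[0,0,0.004,0],[0,0,0.002,0],[0,0,0,0],[0,0,0,0],[0,0,0,0]]'; python3 go.py .622 -.0896 .1066 -3.8;  python3 -m crank '[[0,0,0.002,0],[0,0,0.001,0],[0,0,0,0],[0,0,0,0]]'; python3 -m crank '[[0,0,0.001,0],[0,0,0,0],[0,0,0,0]]'
```

```text
time_s: 24.97
tcp_pos: [0.6176, -0.0903, 0.1143]
ee_rot: [[-0.07, -0.998, -0.007], [-0.998, 0.07, 0.001], [-0.0, 0.007, -1.0]]
wrist_force: [-0.3, -0.3, -2.1]
gripper_width: 0.32
time_s: 25.38
tcp_pos: [0.6226, -0.0897, 0.1143]
ee_rot: [[-0.068, -0.998, 0.004], [-0.998, 0.068, 0.0], [-0.0, -0.004, -1.0]]
wrist_force: [-0.1, 0.4, -1.4]
gripper_width: 0.318
tcp [ 0.6226 -0.0897  0.1143] yaw -3.88 -> turn -0.0014 tool dx -0.0001 dy 0.0007 dz 0.0077 F [-0.1  0.4 -1.4] g 0.318 t 25.3833
time_s: 25.72
tcp_pos: [0.6217, -0.0897, 0.1093]
ee_rot: [[-0.068, -0.998, 0.0], [-0.998, 0.068, -0.0], [0.0, -0.0, -1.0]]
wrist_force: [0.5, 0.2, -2.1]
gripper_width: 0.324
time_s: 25.97
tcp_pos: [0.6217, -0.0897, 0.1082]
ee_rot: [[-0.068, -0.998, -0.0], [-0.998, 0.068, -0.0], [0.0, 0.0, -1.0]]
wrist_force: [-0.0, 1.2, -2.2]
gripper_width: 0.319
```

```bash
python3 -m crank '[[0,0,0.001,0],[0,0,0,0],[0,0,0,0]]';python3 -m crank '[[0,0,0.0007,0],[0,0,0,0],[0,0,0,0]]';python3 -m crank '[[0,0,0.0004,0],[0,0,0,0],[0,0,0,0]]'
```

```text
time_s: 26.22
tcp_pos: [0.6217, -0.0897, 0.1072]
ee_rot: [[-0.068, -0.998, -0.0], [-0.998, 0.068, -0.0], [0.0, 0.0, -1.0]]
wrist_force: [0.6, 0.2, -1.7]
gripper_width: 0.322
time_s: 26.47
tcp_pos: [0.6218, -0.0897, 0.107]
ee_rot: [[-0.068, -0.998, 0.0], [-0.998, 0.068, -0.0], [0.0, -0.0, -1.0]]
wrist_force: [-0.8, 0.4, 1.1]
gripper_width: 0.318
time_s: 26.72
tcp_pos: [0.6218, -0.0897, 0.107]
ee_rot: [[-0.067, -0.998, 0.0], [-0.998, 0.067, -0.0], [0.0, -0.0, -1.0]]
wrist_force: [-2.7, 1.7, 5.6]
gripper_width: 0.322
```

```bash
python3 -m crank '[[0,0,0,0],[0,0,0,0],[0,0,0,0],[0,0,0,0]]' 0.05; python3 -m crank '[[0,0,-0.02,0],[0,0,-0.033,0],[0,0,-0.033,0],[0,0,-0.033,0],[0,0,-0.033,0]]'; python3 -m crank '[[0,0.037,-0.037,0],[0,0,0,0],[0,0,0,0],[0,0,0,0]]'; python3 meas.py .134 .55 .75 w12;python3 side.py .134 .55 .75 -.13 -.05 sy2; python3 go.py .415 .159 .30 0
```

```text
time_s: 27.05
tcp_pos: [0.6219, -0.0897, 0.1058]
ee_rot: [[-0.068, -0.998, -0.0], [-0.998, 0.068, -0.0], [0.0, 0.0, -1.0]]
wrist_force: [-0.2, 0.5, 0.5]
gripper_width: 0.527
time_s: 27.47
tcp_pos: [0.6216, -0.0898, 0.2595]
ee_rot: [[-0.068, -0.998, -0.0], [-0.998, 0.068, -0.0], [0.0, 0.0, -1.0]]
wrist_force: [0.4, -1.1, -0.8]
gripper_width: 0.573
time_s: 27.8
tcp_pos: [0.592, -0.0875, 0.2871]
ee_rot: [[-0.068, -0.998, -0.0], [-0.998, 0.068, 0.001], [-0.001, 0.001, -1.0]]
wrist_force: [-0.1, 0.5, -0.9]
gripper_width: 0.575
w12 tcp [ 0.592  -0.0875  0.2871] g 0.575 t 27.8
hole [ 617.  -158.3] n 154 pca -3.8 mean [ 623.9 -157.9] ['red'] px [348. 157.] z 134.8 ctr [ 623.2 -157.6] size [28.4 55.7] yaw -5.1
hole [629.3  41.7] n 163 pca -3.0 mean [635.9  38.7] ['green'] px [146. 159.] z 134.7 ctr [635.   38.7] size [29.  56.7] yaw -2.9
hole [630.7 104.3] n 162 pca -2.4 mean [637.1 100.2] ['green'] px [ 84. 162.] z 134.7 ctr [636.7 100.2] size [30.8 56.3] yaw -1.0
hole [611.5 -26.4] n 332 pca -4.6 mean [626.6 -28.7] ['yellow'] px [216. 163.] z 134.8 ctr [626.  -28.8] size [28.  56.3] yaw -4.9
hole [632.1 173.4] n 148 pca -7.3 mean [638.2 167.8] ['blue'] px [ 16. 165.] z 134.7 ctr [638.3 168. ] size [32.9 56.3] yaw -3.7
hole [606.1 -89.6] n 306 pca -4.0 mean [622.2 -89.9] ['yellow'] px [279. 164.] z 134.8 ctr [621.5 -89.9] size [28.  55.2] yaw -3.9
sy2 side yaws [np.float64(-3.07), np.float64(-5.28)] resid [np.float64(0.28), np.float64(0.35)] x ext 594.2 649.1 mid y at mid x -90.0
tcp [ 0.592  -0.0876  0.2857] yaw -3.89 -> turn -0.068 tool dx -0.2466 dy 0.177 dz -0.0143 F [1.  0.4 1.2] g 0.575 t 27.9
```

View pics/w12.png

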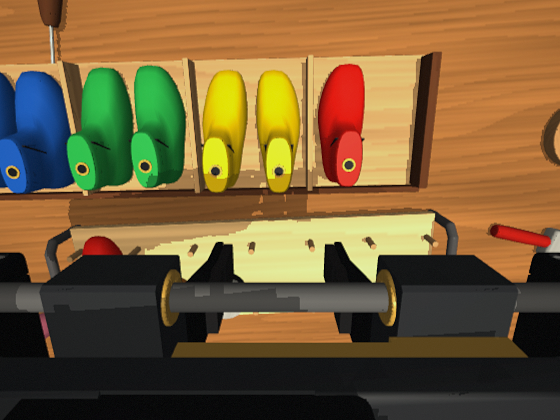

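Yellow stands beside its mate. Red next. In 9 steps: dx −0.0274, dy +0.0197 each.

```bash
python3 -m crank '[[0,0,-0.015,-0.068],[-0.0274,0.0197,0,0],[-0.0274,0.0197,0,0],[-0.0274,0.0197,0,0],[-0.0274,0.0197,0,0]]'; python3 -m crank '[[-0.0274,0.0197,0,0],[-0.0274,0.0197,0,0],[-0.0274,0.0197,0,0],[-0.0274,0.0197,0,0],[-0.0274,0.0197,0,0]]';  python3 -m crank '[[0,0,0,0],[0,0,0,0],[0,0,0,0]]' ; python3 meas.py .116 .35 .54 w13;python3 side.py .116 .35 .54 .12 .2 sr1; python3 go.py .435 .158 .088 -3
```

```text
time_s: 28.32
tcp_pos: [0.5126, 0.0227, 0.3007]
ee_rot: [[-0.001, -1.0, -0.003], [-1.0, 0.001, -0.001], [0.001, 0.003, -1.0]]
wrist_force: [-0.2, 1.3, 0.2]
gripper_width: 0.573
time_s: 28.73
tcp_pos: [0.4139, 0.1599, 0.3012]
ee_rot: [[-0.0, -1.0, -0.002], [-1.0, 0.0, -0.002], [0.002, 0.002, -1.0]]
wrist_force: [0.8, -0.2, -0.7]
gripper_width: 0.572
time_s: 28.98
tcp_pos: [0.4151, 0.1589, 0.3017]
ee_rot: [[0.001, -1.0, -0.001], [-1.0, -0.001, -0.001], [0.001, 0.001, -1.0]]
wrist_force: [0.1, -0.9, -0.6]
gripper_width: 0.575
w13 tcp [0.4151 0.1589 0.3017] g 0.575 t 28.9833
hole [428.3 158.8] n 110 pca -2.6 mean [435.3 158.6] ['red'] px [278. 168.] z 116.9 ctr [434.6 157.9] size [27.9 56. ] yaw -0.6
sr1 side yaws [np.float64(-0.65), np.float64(-2.37)] resid [np.float64(0.0), np.float64(0.43)] x ext 406.9 461.8 mid y at mid x 158.5
tcp [0.4155 0.1582 0.302 ] yaw -0.08 -> turn 0.051 tool dx -0.0008 dy -0.0195 dz 0.214 F [0.5 0.7 0.4] g 0.574 t 29.0833
```

View pics/sr1.png

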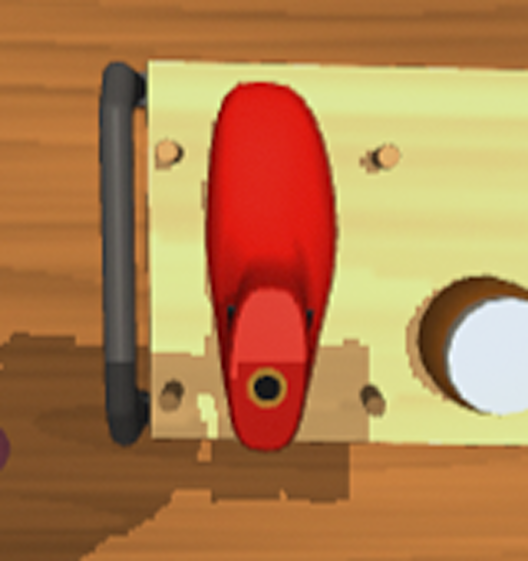

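The crop shows the red right last, hole at (266,388). The jar lid (500,357) and the handle (120,250) are clear of the fingers, since the jar's near edge is about 53 mm away.

```bash
python3 -m crank '[[-0.0005,-0.0194,0.03,0.026],[0,0,0.035,0],[0,0,0.035,0],[0,0,0.035,0],[0,0,0.035,0]]'; python3 -m crank '[[0,0,0.024,0],[0,0,0.014,0],[0,0,0.006,0],[0,0,0,0],[0,0,0,0]]';python3 go.py .4348 .1585 .088 -1.5
```

```text
time_s: 29.5
tcp_pos: [0.435, 0.1581, 0.131]
ee_rot: [[-0.029, -1.0, 0.0], [-1.0, 0.029, 0.0], [-0.0, -0.0, -1.0]]
wrist_force: [1.2, 1.0, -0.3]
gripper_width: 0.572
time_s: 29.92
tcp_pos: [0.4353, 0.1591, 0.089]
ee_rot: [[-0.027, -1.0, 0.001], [-1.0, 0.027, 0.0], [-0.0, -0.001, -1.0]]
wrist_force: [0.0, 0.9, -0.5]
gripper_width: 0.575
tcp [0.4353 0.1591 0.089 ] yaw -1.54 -> turn -0.0007 tool dx 0.0006 dy 0.0005 dz 0.001 F [ 0.   0.9 -0.5] g 0.575 t 29.9167
```

```bash
python3 -m crank '[[0,0,0,0],[0,0,0,0],[0,0,0,0],[0,0,0,0],[0,0,0,0]]' 0; python3 -m crank '[[0,0,0,0],[0,0,0,0]]'; python3 go.py .619 -.2208 .107 -3.8;  python3 -m crank '[[0,0,-0.01,0],[0,0,-0.03,0],[0,0,-0.035,0],[0,0,-0.035,0],[0,0,-0.035,0]]'; python3 -m crank '[[0,0,-0.035,0],[0,0,0,0.04],[0,0,0,0]]'; python3 go.py .619 -.2208 .107 -3.8
```

```text
time_s: 30.33
tcp_pos: [0.4346, 0.1596, 0.0893]
ee_rot: [[-0.026, -1.0, 0.001], [-1.0, 0.026, 0.001], [-0.001, -0.001, -1.0]]
wrist_force: [-0.8, 0.6, 2.5]
gripper_width: 0.321
time_s: 30.5
tcp_pos: [0.4346, 0.1596, 0.0892]
ee_rot: [[-0.025, -1.0, 0.001], [-1.0, 0.025, 0.0], [-0.0, -0.001, -1.0]]
wrist_force: [-1.9, 0.1, 5.2]
gripper_width: 0.324
tcp [0.4346 0.1596 0.0892] yaw -1.45 -> turn 0.041 tool dx 0.3673 dy -0.2092 dz -0.0178 F [-1.9  0.1  5.2] g 0.324 t 30.5
time_s: 30.92
tcp_pos: [0.4335, 0.1589, 0.2344]
ee_rot: [[-0.026, -1.0, -0.002], [-1.0, 0.026, -0.001], [0.001, 0.002, -1.0]]
wrist_force: [1.0, 0.4, -2.0]
gripper_width: 0.319
time_s: 31.17
tcp_pos: [0.4346, 0.1599, 0.2701]
ee_rot: [[-0.067, -0.998, 0.002], [-0.998, 0.067, 0.003], [-0.003, -0.002, -1.0]]
wrist_force: [-0.4, 0.3, -2.9]
gripper_width: 0.317
tcp [0.4346 0.1599 0.2701] yaw -3.82 -> turn -0.0004 tool dx 0.3676 dy -0.2092 dz 0.1631 F [-0.4  0.3 -2.9] g 0.317 t 31.1667
```

```bash
python3 -m crank '[[0.0334,-0.019,0,0],[0.0334,-0.019,0,0],[0.0334,-0.019,0,0],[0.0334,-0.019,0,0],[0.0334,-0.019,0,0]]';  python3 -m crank '[[0.0334,-0.019,0,0],[0.0334,-0.019,0,0],[0.0334,-0.019,0,0],[0.0334,-0.019,0,0],[0.0334,-0.019,0,0]]'; python3 -m crank '[[0.0334,-0.019,0,0],[0,0,0,0],[0,0,0,0],[0,0,0,0]]';  python3 go.py .619 -.2208 .107 -3.8;python3 - <<'E'
from h import *
for n in ['wrist']:
    c=capture(n);cv2.imwrite(f'pics/h4{n}.png',c['pixels'][:,:,::-1])
E
```

```text
time_s: 31.58
tcp_pos: [0.5173, -0.0151, 0.2661]
ee_rot: [[-0.065, -0.998, -0.005], [-0.998, 0.065, -0.0], [0.001, 0.005, -1.0]]
wrist_force: [1.0, 1.6, -1.7]
gripper_width: 0.321
time_s: 32.0
tcp_pos: [0.6013, -0.1879, 0.2654]
ee_rot: [[-0.065, -0.998, -0.006], [-0.998, 0.065, 0.002], [-0.001, 0.006, -1.0]]
wrist_force: [1.1, 0.5, -2.4]
gripper_width: 0.321
time_s: 32.33
tcp_pos: [0.6177, -0.2206, 0.2658]
ee_rot: [[-0.066, -0.998, -0.005], [-0.998, 0.066, 0.002], [-0.001, 0.005, -1.0]]
wrist_force: [-0.4, -0.4, -2.7]
gripper_width: 0.322
tcp [ 0.6177 -0.2206  0.2658] yaw -3.78 -> turn 0.0003 tool dx 0.0001 dy -0.0013 dz 0.1588 F [-0.4 -0.4 -2.7] g 0.322 t 32.3333
```

View pics/h4wrist.png

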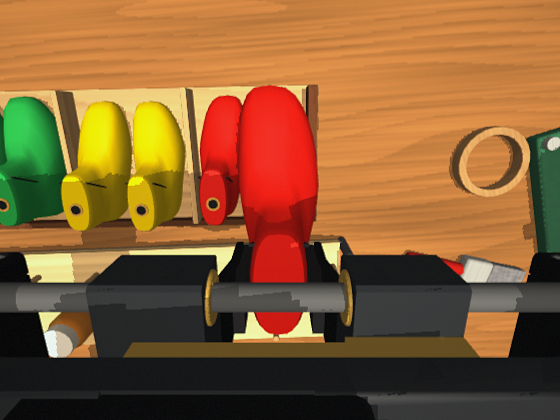

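Run:
```python
from h import *
c=capture('wrist');s=sense();P=pts(c,W(c,s))
px=c['pixels'].astype(int)
m=(c['depth']>.1)&(P[...,1]<-.24)&(P[...,1]>-.275)&(P[...,0]>.6)&(P[...,0]<.74)&(px.sum(-1)<330)
for x in (.66,.68,.7):
    q=(c['depth']>.1)&(abs(P[...,0]-x)<.004)&(P[...,1]<-.235)&(P[...,1]>-.28)
    for y in np.arange(-.28,-.235,.004):
        r=q&(abs(P[...,1]-y)<.002)
        if r.any(): print(x,y.round(3),P[r][:,2].max().round(3),end=' | ')
    print()
```

```text
0.66 -0.28 0.003 | 0.66 -0.276 0.003 | 0.66 -0.264 0.085 | 0.66 -0.26 0.085 | 0.66 -0.248 0.239 | 0.66 -0.244 0.248 | 0.66 -0.24 0.252 | 0.66 -0.236 0.256 | 
0.68 -0.28 0.003 | 0.68 -0.276 0.003 | 0.68 -0.268 0.055 | 0.68 -0.264 0.085 | 0.68 -0.26 0.086 | 0.68 -0.256 0.086 | 0.68 -0.244 0.241 | 0.68 -0.24 0.246 | 0.68 -0.236 0.248 | 
0.7 -0.28 0.003 | 0.7 -0.276 0.004 | 0.7 -0.268 0.054 | 0.7 -0.264 0.085 | 0.7 -0.26 0.086 | 0.7 -0.256 0.085 | 0.7 -0.252 0.055 | 0.7 -0.24 0.236 | 0.7 -0.236 0.242 |
```

The end wall tops out at z 0.086, below the fingertips at 0.105. Its inner face is near y −0.255, so there is room. Lowering.

```bash
python3 -m crank '[[0,0,0.035,0],[0,0,0.035,0],[0,0,0.035,0],[0,0,0.03,0],[0,0,0.015,0]]'; python3 -m crank '[[0,0,0.004,0],[0,0,0.002,0],[0,0,0,0],[0,0,0,0],[0,0,0,0]]'; python3 go.py .619 -.2208 .107 -3.8;  python3 -m crank '[[0,0,0.002,0],[0,0,0.001,0],[0,0,0,0],[0,0,0,0]]'; python3 -m crank '[[0,0,0.001,0],[0,0,0,0],[0,0,0,0]]'; python3 -m crank '[[0,0,0.0007,0],[0,0,0,0],[0,0,0,0]]'
```

```text
time_s: 32.85
tcp_pos: [0.6158, -0.2187, 0.1144]
ee_rot: [[-0.064, -0.998, -0.007], [-0.998, 0.064, 0.002], [-0.002, 0.007, -1.0]]
wrist_force: [-0.2, 0.7, -2.0]
gripper_width: 0.321
time_s: 33.27
tcp_pos: [0.6199, -0.2209, 0.1147]
ee_rot: [[-0.065, -0.998, 0.004], [-0.998, 0.065, -0.001], [0.0, -0.004, -1.0]]
wrist_force: [0.5, 0.1, -2.7]
gripper_width: 0.322
tcp [ 0.6199 -0.2209  0.1147] yaw -3.74 -> turn 0.0011 tool dx -0.0001 dy 0.0009 dz 0.0077 F [ 0.5  0.1 -2.7] g 0.322 t 33.2667
time_s: 33.6
tcp_pos: [0.6188, -0.221, 0.1097]
ee_rot: [[-0.066, -0.998, 0.0], [-0.998, 0.066, 0.0], [-0.0, -0.0, -1.0]]
wrist_force: [-0.4, 0.5, -1.9]
gripper_width: 0.318
time_s: 33.85
tcp_pos: [0.6187, -0.221, 0.1085]
ee_rot: [[-0.066, -0.998, -0.0], [-0.998, 0.066, 0.0], [-0.0, 0.0, -1.0]]
wrist_force: [0.7, -0.2, -1.9]
gripper_width: 0.322
time_s: 34.1
tcp_pos: [0.6188, -0.221, 0.1078]
ee_rot: [[-0.066, -0.998, -0.0], [-0.998, 0.066, 0.0], [0.0, 0.0, -1.0]]
wrist_force: [0.3, -0.8, -2.7]
gripper_width: 0.319
```

```bash
python3 -m crank '[[0,0,0.0007,0],[0,0,0,0],[0,0,0,0]]';python3 -m crank '[[0,0,0.0005,0],[0,0,0,0],[0,0,0,0]]'
```

```text
time_s: 34.35
tcp_pos: [0.6189, -0.221, 0.1076]
ee_rot: [[-0.066, -0.998, 0.0], [-0.998, 0.066, -0.0], [0.0, -0.0, -1.0]]
wrist_force: [-1.7, 0.1, 0.2]
gripper_width: 0.322
time_s: 34.6
tcp_pos: [0.6188, -0.2211, 0.1075]
ee_rot: [[-0.066, -0.998, 0.0], [-0.998, 0.066, -0.0], [0.0, -0.0, -1.0]]
wrist_force: [-3.0, 0.4, 3.8]
gripper_width: 0.32
```

```bash
python3 -m crank '[[0,0,0,0],[0,0,0,0],[0,0,0,0],[0,0,0,0]]' 0.05; python3 -m crank '[[0,0,-0.02,0],[0,0,-0.033,0],[0,0,-0.033,0],[0,0,-0.033,0],[0,0,-0.033,0]]'; python3 -m crank '[[-0.02,0.037,-0.037,0],[-0.03,0.01,0,0],[-0.03,0,0,0],[-0.03,0,0,0],[-0.03,0,0,0]]'; python3 -m crank '[[-0.03,0.0,0,0],[-0.03,0,0,0],[0,0,0,0],[0,0,0,0],[0,0,0,0]]'; python3 meas.py .134 .55 .75 w14
python3 - <<'E'
from h import *
for n in ['top','scene']:
    c=capture(n);cv2.imwrite(f'pics/f{n}.png',c['pixels'][:,:,::-1])
E
```

```text
time_s: 34.93
tcp_pos: [0.619, -0.221, 0.1065]
ee_rot: [[-0.066, -0.998, 0.0], [-0.998, 0.066, -0.0], [0.0, -0.0, -1.0]]
wrist_force: [0.4, 0.7, -0.3]
gripper_width: 0.528
time_s: 35.35
tcp_pos: [0.6187, -0.221, 0.2602]
ee_rot: [[-0.066, -0.998, 0.0], [-0.998, 0.066, -0.0], [0.0, -0.0, -1.0]]
wrist_force: [0.2, -0.3, -0.2]
gripper_width: 0.569
time_s: 35.77
tcp_pos: [0.59, -0.0828, 0.2867]
ee_rot: [[-0.066, -0.998, 0.001], [-0.998, 0.066, 0.0], [-0.0, -0.001, -1.0]]
wrist_force: [-0.1, -0.2, 0.2]
gripper_width: 0.575
time_s: 36.18
tcp_pos: [0.5942, -0.0242, 0.2862]
ee_rot: [[-0.065, -0.998, -0.0], [-0.998, 0.065, -0.0], [0.0, 0.0, -1.0]]
wrist_force: [0.5, -0.3, -0.1]
gripper_width: 0.577
w14 tcp [ 0.5942 -0.0242  0.2862] g 0.577 t 36.1833
hole [ 617.1 -158.5] n 153 pca -4.3 mean [ 623.9 -156.8] ['red'] px [412. 156.] z 134.7 ctr [ 623.2 -156.4] size [29.1 56.4] yaw -5.8
hole [629.3  41.7] n 161 pca -2.2 mean [635.9  40. ] ['green'] px [210. 157.] z 134.9 ctr [635.   39.8] size [28.1 56.5] yaw -1.2
hole [ 612.2 -221.3] n 153 pca -3.5 mean [ 619.2 -218.4] ['red'] px [476. 156.] z 134.7 ctr [ 618.6 -218.5] size [30.4 55.3] yaw -3.6
hole [630.7 104.1] n 165 pca -2.2 mean [637.4 100.9] ['green'] px [147. 159.] z 134.8 ctr [636.9 101.2] size [28.9 56.6] yaw -1.4
hole [637.5 235.9] n 150 pca -8.4 mean [643.1 230.2] ['blue'] px [ 15. 162.] z 134.7 ctr [643.  230.3] size [31.4 56.8] yaw -10.4
hole [610.3 -27.4] n 290 pca -4.5 mean [626.7 -27.8] ['yellow'] px [280. 162.] z 134.8 ctr [625.7 -27.9] size [27.  56.8] yaw -4.3
hole [605.5 -81.1] n 81 pca -3.1 mean [622.4 -88.9] ['yellow'] px [342. 162.] z 134.8 ctr [621.7 -88.8] size [28.  56.8] yaw -4.4
hole [632.2 173.2] n 150 pca -4.1 mean [638.6 169.2] ['blue'] px [ 78. 162.] z 134.8 ctr [638.  169.1] size [30.8 55.8] yaw -3.7
```

View pics/w14.png

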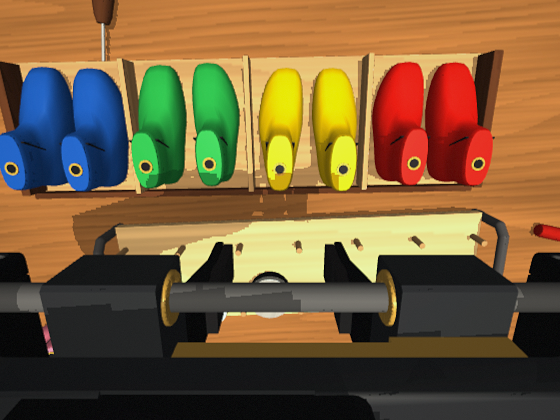

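View pics/fscene.png

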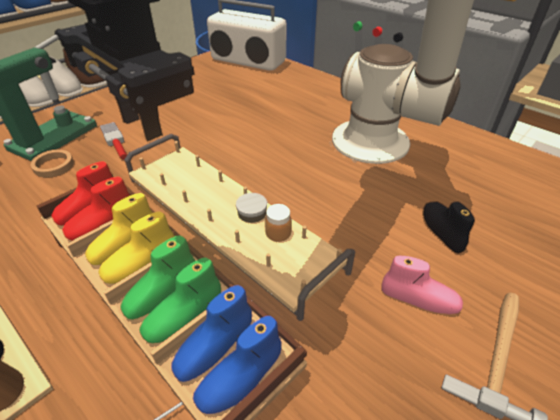

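All four pairs stand together, blue, green, yellow and red. The tin (252,206) and jar (278,222) sit where they did at the start, and the gripper is clear. Handing in.

```bash
python3 -c "
from station import sense,finish_job
s=sense();print(s['time_s'],s['wrist_force'].round(1));print(finish_job())"
```

```text
36.3333 [ 0.7 -0.1 -0.3]
the job is handed in; nothing more can be done
None
```

I moved the four right lasts one at a time (blue, green, yellow, red) into the right half of the bay holding their own-colour mate, and handed the job in at 36.3 s of 93 s. Each was gripped on its cone and lowered in steps of a few mm or less until it touched the deck. The contact force I read was at most about 6 N before release.

**Height:** all eight cone tops stand at 134.7–134.9 mm, so every right last is upright on the deck.

**Spacing:** brass-hole distances to the mate are 62.4–62.9 mm for blue, green and red. Yellow comes to about 62 mm from its cone centres. The target was 62 mm.

**Alignment:** toe directions match the mates to about 1°. Heels are level to about 1 mm, measured square to each mate.

**Left alone:** the left lasts read the same positions as at the start. The tin and jar show no change in the final scene picture, which I judged by eye.

**What disagreed:**
- Cone centres seen off-centre were biased by up to about 4 mm, so I relied on views from directly above and on the brass holes.
- The hole detector failed on the yellow lasts, so I used their cone outlines instead.
- Single readings of cone direction scattered by 1–3°, and one far off-centre reading of the blue mate by about 6°.

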